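# Stack cartons on a worm-driven tilt stage

### The arm

A 6-joint arm with a two-finger parallel gripper is mounted at the origin on a cart in front of the work surface, level with it; the furniture and walls round the work are solid. World frame = base frame: x ahead of the robot, y to its left, z up, the work surface at z = 0. Lengths are in mm, angles in degrees, forces in N, time in s.
With the tool pointing down it reaches from about 300 to 950 mm from the base axis. Payload 3.1 kg.
Tool frame: the origin (TCP) lies at the very end of the fingers, on their centre line; the grasp point (between the pads) lies 19 mm behind it (manip.tcp_to_grasp is the distance from the TCP to the grasp point, in mm); z points along the fingers, x is the direction in which the jaws open and shut, and the axes are right-handed (so a half turn about z gives the same grasp; the last joint's range is limited). The gripper opens to 85 mm and grips with 20 to 120 N. Pads are 22 mm wide; open, the fingers measure 114 mm over their backs; the gripper's body (76 mm by 85 mm) begins 54 mm behind the grasp point. The pads swing forward as they close: fully open they stand 13 mm farther back than shut.
Start: joints at [70.205, 17.653, 93.61, -0, 68.738, -3.994], TCP at [170.224, 601.378, 201.572] pointing down, gripper open.
Joint ranges: [-175.34, 175.34], [-45.06, 112.39], [2.9, 150.54], [-68.45, 248.45], [3.09, 151.38], [-168.51, 168.51]. Speed limits (degrees/s): [159.86, 159.86, 180, 180, 180, 180].

### API

Orientations are given as [roll, pitch, yaw] about the fixed x, y, z axes, in that order (R = Rz(yaw) Ry(pitch) Rx(roll)).
In Python, from plant import manip, optics gives the robot as it stands.
- The arm moves only by the tool drive_tool, never from a script. Its argument "rows" is a list that holds one entry, the list of rows, each a list of 7 numbers: the turn, a rotation vector about the world's x, y, z in rad, then the shift along the world's x, y, z in mm, then the closure in counts, from 0 (fully open) to 255 (shut). In form: [[[ax, ay, az, dx, dy, dz, grip], ...]]. A call has 1 to 5 rows; each row is the pose to reach, as a shift and turn from the pose measured when the call began; what a row does not reach only later rows make up. A row lasts 1/12 s, in which the tool goes at most 41.7 mm and 7.16 degrees, less where a joint would pass 70% of its speed; a pose out of reach is approached as far as the arm can. A call with a gripper value outside its range is refused whole. The fingers move at their own pace and stop on an object; "newtons" is the grip in N (left out, the last holds). Time passes only in rows, so rows that repeat a pose let the fingers close. It gives the time, the measured TCP pose, the force and the opening at its end, in the units of the state.
- manip.read_state(): the state, without advancing time (a new reading comes with each control period).
- optics.read_camera(name): name is "scene" or "top"; returns a dict with "pixels" (400x640x3 uint8, red, green, blue), "z_map" (400x640 float32, mm along the optical axis (not along the pixel's ray), 0 where there is no reading), "fx", "fy", "cx", "cy" (pixels), "rvec" (rotation vector, rad) and "tvec" (3), from world to camera coordinates, as OpenCV has them. Camera axes: x right, y down, z forward; pixel columns grow to the right and rows downward; lengths in mm; the calibration is good to about 2 mm. A picture is of the moment at which its call begins.
- manip.close_job(): hands the job in, once; it reports no verdict.
The state is a dict: "time_s": time; "qpos": joint angles; "joint_velocities": joint speeds; "tau": joint torques, N m; "ee_pos": TCP position; "eef_rot": TCP orientation; "contact_force": force on the tool from outside, world axes, zero at the start; "moment": the same for the moment, N m; "grip_width": opening from 0.0 (shut) to 1.0 (fully open).
Only numpy, scipy, OpenCV 4.12 (cv2) and the standard library are available. Lean on these libraries where they do the work, as an engineer would, in place of code of your own. Each camera call takes 0.05 s, during which the arm holds its last target.

### The job

Turn the black knob of the tilt stage until its pointer stands at the green 10 degree mark; then stack all the white cartons flat on the sloping platform in one square column midway across it, one on another in any order, long side down the slope and each with its end resting against the backstop. With the stack standing, turn the knob on by one more division, to the red 15 degree mark, leave the stack in place and let go. Leave the other things on the bench alone.

Things in the scene. Friction and masses are not known exactly. Their poses are not given: they have to be found in the camera images.
- stage_tilt (a joint): Tilt of the platform, rad: 0 = level, grows as its right end rises, so that it slopes down to the backstop at its left end. Green mark = 0.1745 (10 degrees), red mark = 0.2618 (15 degrees); travel 0 to 0.314. Driven only by the knob, through a self-locking worm: 1/72 of the knob angle, 5 degrees a full turn.
- stage_knob (a joint): Angle of the worm knob, rad, 72 times stage_tilt; grows when the knob is turned clockwise seen from above (this raises the platform's right end). About 3.6 turns from level to the upper stop, friction torque 0.04 N m, stays where it is left.
- knob_grip (a point): Worm knob: black fluted round knob, axis vertical, on the grey gear head at the stage's right end; 36 mm diameter, 34 mm high. The point is on its axis, 18 mm above its underside, 85 mm above the bench. The gear head under it is 56 x 56 mm, its top 20 mm below this point. The middle of the carton stack is 175 mm from it in plan.
- scale_mid (a point): Middle of the white upright scale board facing the robot: 46 wide, 84 high, 5 mm thick, top 94 mm above the bench. Marks every 5 degrees from the bottom: 0 and 5 black, 10 green, 15 red. A black pointer fixed to the platform runs over them. This point lies 43 mm towards the robot and 78 mm towards the stack from the knob's axis (stage axes).
- stage: Tilt stage, fixed to the bench, place and yaw vary: grey base plate 110 (its x, away from the robot) x 285 mm (its y, to the left), 12 mm thick; z up. Origin at bench height, 165 mm left of the knob's axis, 10 mm right of the stack's middle. Hinge of the platform along x at y +60, z 45 mm.
- stop_foot (a point): Middle of the foot line where the backstop's face meets the aluminium platform's top; tilts with it. z: square to the platform, up; y: down the slope, out through the backstop; x: along the foot line, away from the robot. Platform 50 wide, 112 mm long; backstop 54 wide, 118 high, 6 mm thick. A carton home at level k (0 lowest) has its centre at x 0, y -50, z 16 + 32 k mm here.
- carton_1_center (a point): Carton with one band, blue: small white closed box, 60 (its x) x 100 (its y) x 32 mm (its z, up), about 0.13 kg; the point is its centre, 16 mm above its underside. Grasp it across the 60 mm. Either end may face the backstop. May be absent (None).
- carton_1: The same carton with the blue band; this origin is the centre of its underside.
- carton_2_center (a point): Carton with one band, orange: small white closed box, 60 (its x) x 100 (its y) x 32 mm (its z, up), about 0.13 kg; the point is its centre, 16 mm above its underside. Grasp it across the 60 mm. Either end may face the backstop. May be absent (None).
- carton_2: The same carton with the orange band; this origin is the centre of its underside.
- carton_3_center (a point): Carton with one band, green: small white closed box, 60 (its x) x 100 (its y) x 32 mm (its z, up), about 0.13 kg; the point is its centre, 16 mm above its underside. Grasp it across the 60 mm. Either end may face the backstop. May be absent (None).
- carton_3: The same carton with the green band; this origin is the centre of its underside.
- carton_4_center (a point): Carton with one band, yellow: small white closed box, 60 (its x) x 100 (its y) x 32 mm (its z, up), about 0.13 kg; the point is its centre, 16 mm above its underside. Grasp it across the 60 mm. Either end may face the backstop. May be absent (None).
- carton_4: The same carton with the yellow band; this origin is the centre of its underside.
- by_tape_roll_1: Bystander: green tape roll, 60 x 62 x 19 (mm); origin at the centre of its underside. Leave it alone.
- by_petri_dish_0: Bystander: clear closed petri dish, 60 across, 15 high (mm); origin at the centre of its underside. Leave it alone.
- by_bottle_5: Bystander: small brown bottle, 41 across, 70 high (mm); origin at the centre of its underside. Leave it alone.
- by_bottle_2: Bystander: small pale bottle with white cap, 43 across, 75 high (mm); origin at the centre of its underside. Leave it alone.
- by_cap_orange: Bystander: orange screw cap, 46 across, 17 high (mm); origin at the centre of its underside. Leave it alone.
- by_power_brick: Bystander: black power adapter, 70 x 45 x 28 (mm); origin at the centre of its underside. Leave it alone.
- by_glue_stick: Bystander: red glue stick standing, 26 across, 84 high (mm); origin at the centre of its underside. Leave it alone.
Not all that is in view belongs to the job. What is shaped like the carton_3 but pink is not meant.

How it is judged:
By the outcome, as a careful person would: the job done as asked, in the order asked, and still so for the second after the job is handed in, with the robot touching nothing.
Of carton_1, carton_2, carton_3, carton_4 only 2 to 4 are there at a start; the rules pass over those that are not, and their reading is None.
At some moment in a run one of carton_1 may be knocked a few centimetres aside while the robot is not near it.
Once in a run the grip may slacken for a moment while it holds something.
It also fails if it takes over 210 s, if anything falls off the work surface, if the arm or the gripper's body presses on something with over 40 N, if the wrist force passes 120 N, or if a joint passes its speed limit or range.

## Working session

There is one attempt and no reset: what is moved stays moved. The work goes in short steps, Python scripts to look and compute and a tool call to move; the robot and the scene stay as the last step left them, time stands still between calls to the robot, and variables do not carry over. Pictures are saved under pics/ and viewed, and the job is handed in when it is done.

Besides the shell and the picture viewer there is one more tool, called after "Request:" by a JSON object that holds its "name" and its "arguments". drive_tool: Moves the arm, as the interface text tells. Its arguments: {"type":"object","properties":{"rows":{"type":"array"},"newtons":{"type":"number"}},"required":["rows"]}

```bash
ls -la; mkdir -p pics
python3 - <<'E'
from plant import manip, optics
import cv2
print(manip.read_state(), manip.tcp_to_grasp)
for n in ("scene","top"):
    c=optics.read_camera(n); cv2.imwrite(f"pics/{n}0.png",c["pixels"][:,:,::-1]); print({k:v for k,v in c.items() if k not in("pixels","z_map")}, (c["z_map"]>0).mean())
E
```

```text
total 12
drwxr-xr-x  3 agent agent 4096 Dec  6 08:09 .
drwxr-xr-x 23 root  root  4096 Dec  6 08:09 ..
drwxr-xr-x  2 agent agent 4096 Dec  6 08:09 pics
{'time_s': 0.0, 'qpos': array([ 7.02053765e+01,  1.77058152e+01,  9.36906202e+01,  1.93882032e-04,
        6.87362558e+01, -3.99138228e+00]), 'joint_velocities': array([ 0.00463415,  0.00137545, -0.03552392, -0.0500822 ,  0.08001693,
        0.02288671]), 'tau': array([-9.42617808e-04, -4.15254807e+01, -2.76662242e+01, -2.26953221e-04,
        1.00903219e-02,  1.76488294e-05]), 'ee_pos': array([169.90798364, 600.53114323, 200.32376072]), 'eef_rot': array([-1.79990584e+02,  1.32356657e-01,  7.41966991e+01]), 'contact_force': array([-0.50563254,  0.0180656 , -0.21856796]), 'moment': array([0.00618543, 0.04024517, 0.0353303 ]), 'grip_width': 1.0004520504689787} 18.700000000000003
{'fx': 436.5843526316974, 'fy': 436.5843526316974, 'cx': 320.9567336192257, 'cy': 194.96649737580037, 'rvec': array([ 0.74182035, -2.43769773,  1.31427722]), 'tvec': array([ 472.57084984,  257.64960777, 1190.25889201])} 0.9959140625
{'fx': 437.9165336475965, 'fy': 437.9165336475965, 'cx': 319.62607409136314, 'cy': 199.39893774244288, 'rvec': array([ 2.1210861 , -2.13324029,  0.21504275]), 'tvec': array([ -21.64798842,  567.841605  , 1532.67315233])} 0.99602734375
```

View pics/scene0.png

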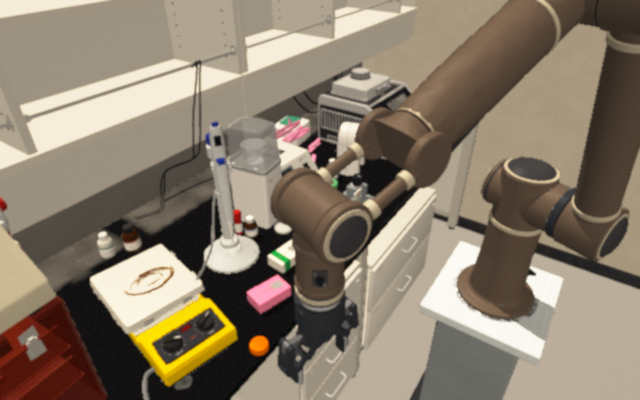

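View pics/top0.png

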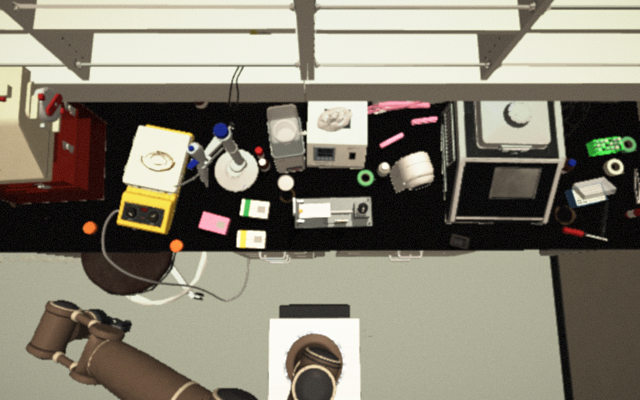

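```bash
cat > h.py <<'E'
from plant import manip, optics
import cv2, numpy as np
def cam(n):
    c=optics.read_camera(n); c["R"]=cv2.Rodrigues(c["rvec"])[0]; return c
def ray(c,u,v,z):
    d=c["R"].T@np.array([(u-c["cx"])/c["fx"],(v-c["cy"])/c["fy"],1]); o=-c["R"].T@c["tvec"]
    return o+d*(z-o[2])/d[2]
def pts(c):
    Z=c["z_map"].astype(float); v,u=np.mgrid[:Z.shape[0],:Z.shape[1]]
    P=np.stack([(u-c["cx"])/c["fx"]*Z,(v-c["cy"])/c["fy"]*Z,Z],-1)
    return (P-c["tvec"])@c["R"]
def proj(c,p):
    q=c["R"]@np.asarray(p,float)+c["tvec"]; return c["fx"]*q[0]/q[2]+c["cx"],c["fy"]*q[1]/q[2]+c["cy"]
def crop(c,name,u0,v0,u1,v1,s):
    cv2.imwrite("pics/"+name,cv2.resize(c["pixels"][v0:v1,u0:u1,::-1],None,fx=s,fy=s,interpolation=cv2.INTER_NEAREST))
E
python3 - <<'E'
from h import *
c=cam("top"); crop(c,"t1.png",190,100,390,250,4)
P=pts(c)
for u,v in [(255,209),(251,239),(213,222),(363,208),(315,209),(345,209),(298,209),(332,222),(363,220),(280,225)]: print(u,v,P[v,u].round(0))
s=cam("scene"); crop(s,"s1.png",200,100,420,320,3)
for p in [(550,0,0)]: pass
E
```

```text
255 209 [537. 211.  35.]
251 239 [428. 224.  30.]
213 222 [490. 363.  30.]
363 208 [ 527. -176.  103.]
315 209 [531.  -8.  62.]
345 209 [ 540. -120.    7.]
298 209 [530.  53.  71.]
332 222 [491. -71.   8.]
363 220 [ 497. -185.   13.]
280 225 [482. 122.  -0.]
```

View pics/t1.png

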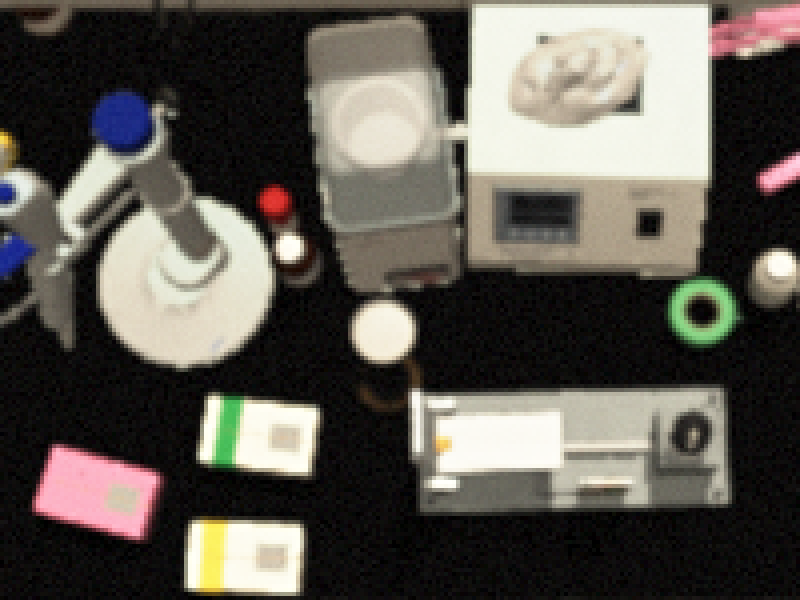

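View pics/s1.png

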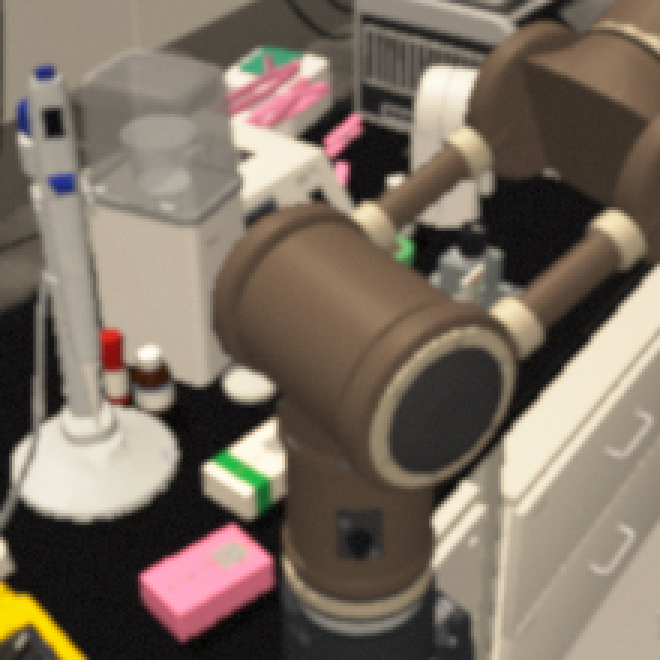

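Run:
```python
from h import *
c=cam("top"); P=pts(c); np.set_printoptions(suppress=True,linewidth=200)
print(-c["R"].T@c["tvec"])
for v in (205,209,211,214): print(v,[tuple(P[v,u].round(0).astype(int)) for u in range(290,376,3)])
print([tuple(P[v,308].round(0).astype(int)) for v in range(194,232,2)])
cv2.imwrite("pics/t2.png",cv2.resize(c["pixels"][190:235,285:380,::-1],None,fx=8,fy=8,interpolation=cv2.INTER_CUBIC))
```

```text
[ 268.54201343   -5.31229166 1612.40710809]
205 [(np.int64(558), np.int64(86), np.int64(-4)), (np.int64(527), np.int64(66), np.int64(169)), (np.int64(534), np.int64(58), np.int64(127)), (np.int64(547), np.int64(50), np.int64(56)), (np.int64(546), np.int64(39), np.int64(59)), (np.int64(547), np.int64(28), np.int64(57)), (np.int64(546), np.int64(17), np.int64(64)), (np.int64(546), np.int64(6), np.int64(63)), (np.int64(546), np.int64(-4), np.int64(58)), (np.int64(545), np.int64(-15), np.int64(65)), (np.int64(545), np.int64(-26), np.int64(63)), (np.int64(545), np.int64(-37), np.int64(64)), (np.int64(545), np.int64(-48), np.int64(63)), (np.int64(544), np.int64(-58), np.int64(73)), (np.int64(555), np.int64(-71), np.int64(9)), (np.int64(553), np.int64(-82), np.int64(18)), (np.int64(554), np.int64(-94), np.int64(12)), (np.int64(553), np.int64(-104), np.int64(17)), (np.int64(555), np.int64(-116), np.int64(9)), (np.int64(555), np.int64(-128), np.int64(5)), (np.int64(554), np.int64(-138), np.int64(11)), (np.int64(550), np.int64(-147), np.int64(35)), (np.int64(545), np.int64(-156), np.int64(61))
[... 4460 characters left out ...]
.int64(18), np.int64(12)), (np.int64(566), np.int64(18), np.int64(14)), (np.int64(550), np.int64(17), np.int64(62)), (np.int64(544), np.int64(17), np.int64(54)), (np.int64(536), np.int64(17), np.int64(59)), (np.int64(528), np.int64(17), np.int64(62)), (np.int64(521), np.int64(17), np.int64(60)), (np.int64(514), np.int64(17), np.int64(56)), (np.int64(507), np.int64(17), np.int64(58)), (np.int64(506), np.int64(18), np.int64(10)), (np.int64(499), np.int64(18), np.int64(9)), (np.int64(491), np.int64(18), np.int64(13)), (np.int64(484), np.int64(18), np.int64(10)), (np.int64(476), np.int64(18), np.int64(12)), (np.int64(471), np.int64(18), np.int64(-7)), (np.int64(464), np.int64(18), np.int64(-8))]
```

View pics/t2.png

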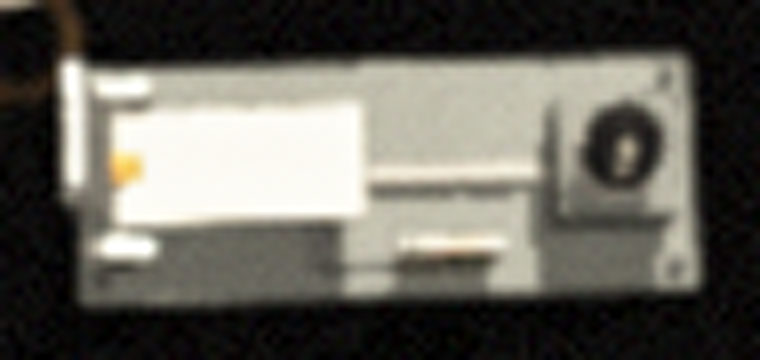

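```bash
cat > geo.py <<'E'
from h import *
def stage_geo(c):
    # base plate: grey pixels mask near stage, front edge etc.
    im=c["pixels"]; hsv=cv2.cvtColor(im,cv2.COLOR_RGB2HSV)
    m=np.zeros(im.shape[:2],np.uint8); roi=(slice(188,236),slice(284,380)); m[roi]=(im[roi].max(-1)>60)*255
    m=cv2.morphologyEx(m,cv2.MORPH_OPEN,np.ones((3,3),np.uint8))
    cs,_=cv2.findContours(m,cv2.RETR_EXTERNAL,cv2.CHAIN_APPROX_NONE); k=max(cs,key=cv2.contourArea)[:,0].astype(float)
    out={}
    for nm,sel in (("front",(k[:,1]>220)&(k[:,0]>300)&(k[:,0]<368)),("back",(k[:,1]<203)&(k[:,0]>303)&(k[:,0]<367))):
        p=np.array([ray(c,u,v+(0.5 if nm=="front" else -0.5),12)[:2] for u,v in k[sel]]); 
        a=np.polyfit(p[:,1],p[:,0],1); out[nm]=a; print(nm,"slope deg",np.degrees(np.arctan(a[0])),"x at y=-100",np.polyval(a,-100),len(p),np.std(p[:,0]-np.polyval(a,p[:,1])))
    r=k[(k[:,0]>366)&(k[:,1]>200)&(k[:,1]<222)]; p=np.array([ray(c,u+.5,v,12)[:2] for u,v in r]); print("right edge y",p.mean(0),len(p))
    return out
if __name__=="__main__":
    c=cam("top"); stage_geo(c)
    im=c["pixels"].astype(int); 
    sub=im[200:218,352:372].max(-1); m=(sub<70).astype(np.uint8)
    n,l,st,ce=cv2.connectedComponentsWithStats(m); print(st,ce+[352,200])
    for i in range(1,n):
        if st[i,4]>20:
            u,v=st[i,0]+352+(st[i,2]-1)/2,st[i,1]+200+(st[i,3]-1)/2; print("knob bbox ctr",u,v,ray(c,u,v,101),ray(c,*(ce[i]+[352,200]),101))
    hsv=cv2.cvtColor(c["pixels"],cv2.COLOR_RGB2HSV)
    m=((hsv[...,2]>150)).astype(np.uint8); m[:190]=0;m[250:]=0;m[:,:237]=0;m[:,274:]=0
    m=m*255
    cs,_=cv2.findContours(m,cv2.RETR_EXTERNAL,cv2.CHAIN_APPROX_NONE)
    for k in cs:
        if cv2.contourArea(k)>100:
            r=cv2.minAreaRect(k); q=np.array([ray(c,u,v,32) for u,v in k[:,0]])[:,:2].astype(np.float32)
            print(r,"world",cv2.minAreaRect(q), cv2.mean(c["pixels"],cv2.drawContours(np.zeros(m.shape,np.uint8),[k],-1,255,-1)))
E
python3 geo.py
```

```text
front slope deg -1.247992445629773 x at y=-100 473.2427663871642 67 1.1849401593624143
back slope deg -1.3838030077468262 x at y=-100 586.3537203654251 63 1.1600215794647961
right edge y [ 531.17016295 -218.17943405] 21
[[  0   0  20  18 295]
 [ 19   0   1   1   1]
 [  6   4   9   9  56]
 [  2  17   1   1   1]
 [  4  17   3   1   3]
 [  8  17   1   1   1]
 [ 10  17   3   1   3]] [[361.42033898 208.44067797]
 [371.         200.        ]
 [362.07142857 207.75      ]
 [354.         217.        ]
 [357.         217.        ]
 [360.         217.        ]
 [363.         217.        ]]
knob bbox ctr 362.0 208.0 [ 527.32874683 -172.63782763  101.        ] [ 528.21652417 -172.91080446  101.        ]
((250.86036682128906, 238.79302978515625), (28.46444320678711, 17.67791748046875), 2.8624050617218018) world ((428.591064453125, 224.19004821777344), (103.63631439208984, 63.724647521972656), 86.807861328125) (241.8181818181818, 235.77075098814228, 193.998023715415, 0.0)
((254.231689453125, 208.41464233398438), (28.601768493652344, 17.337753295898438), 6.340191841125488) world ((539.6647338867188, 214.25296020507812), (104.22468566894531, 64.064208984375), 83.28873443603516) (212.6797520661157, 227.63636363636365, 195.30371900826447, 0.0)
```

Request:
{"name": "drive_tool", "arguments": {"rows": [[[0,0,0,10,-40,20,0],[0,0,0,20,-80,30,0],[0,0,0,30,-120,40,0],[0,0,0,40,-160,50,0],[0,0,0,50,-200,50,0]]], "newtons": 60}}

```text
time_s: 0.72
ee_pos: [219.5, 406.2, 252.7]
eef_rot: [179.9, -0.1, 74.3]
contact_force: [1.5, -0.1, 1.1]
grip_width: 1.004
```

Request:
{"name": "drive_tool", "arguments": {"rows": [[[0,0,0.12,19,-36,0,0],[0,0,0.24,38,-72,0,0],[0,0,0.36,57,-108,0,0],[0,0,0.48,76,-144,0,0],[0,0,0.6,95,-180,0,0]]]}}

```text
time_s: 1.13
ee_pos: [301.5, 251.4, 253.1]
eef_rot: [179.9, -0.2, 104.2]
contact_force: [0.3, -0.5, 0.7]
grip_width: 1.001
```

Request:
{"name": "drive_tool", "arguments": {"rows": [[[0,0,0.12,19,-36,0,0],[0,0,0.24,38,-72,0,0],[0,0,0.36,57,-108,0,0],[0,0,0.48,76,-144,0,0],[0,0,0.6,95,-180,0,0]]]}}

```text
time_s: 1.55
ee_pos: [378.6, 106.2, 253.4]
eef_rot: [179.8, -0.1, 132.4]
contact_force: [0.6, 0.4, -1.3]
grip_width: 1.002
```

Run:
```python
from h import *
s=cam("scene"); cv2.imwrite("pics/s2.png",s["pixels"][:,:,::-1]); t=cam("top")
cv2.imwrite("pics/t3.png",cv2.resize(t["pixels"][185:240,280:385,::-1],None,fx=7,fy=7,interpolation=cv2.INTER_CUBIC))
st=manip.read_state(); print(st["ee_pos"],st["eef_rot"],st["qpos"])
print(proj(s,(486,-95,52)))
```

```text
[380.04484226 104.05194519 253.51934167] [ 1.79851468e+02 -8.57374137e-03  1.31897698e+02] [ 8.89542799e+00 -1.24210010e+01  1.18906829e+02  9.19252193e-02
  7.33942962e+01 -1.23028438e+02]
(np.float64(357.48825420652), np.float64(201.41424388912228))
```

View pics/s2.png

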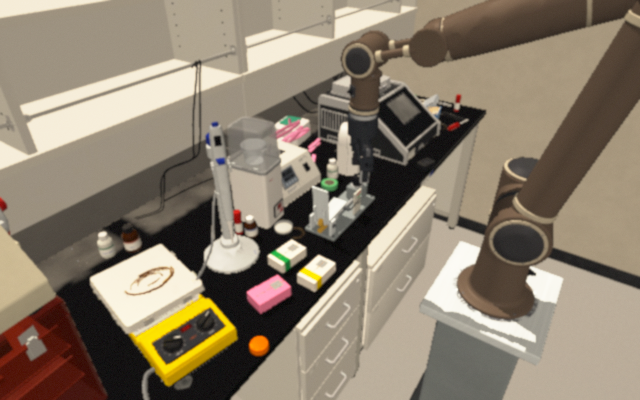

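View pics/t3.png

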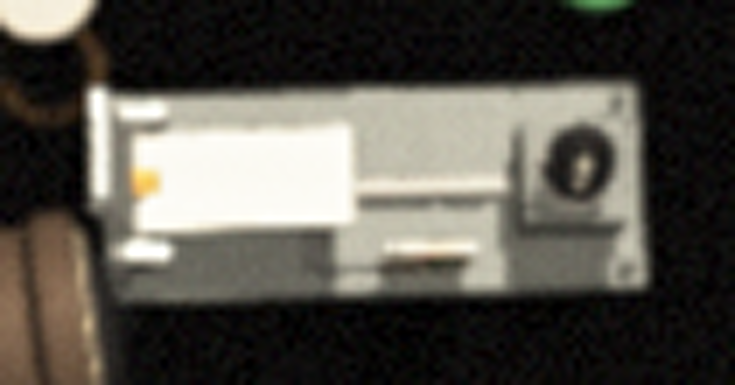

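Run:
```python
from h import *
s=cam("scene"); cv2.imwrite("pics/s3.png",cv2.resize(s["pixels"][170:240,300:385,::-1],None,fx=9,fy=8,interpolation=cv2.INTER_CUBIC))
print(-s["R"].T@s["tvec"])
```

```text
[-79.41844702 972.17921546 868.89760146]
```

View pics/s3.png

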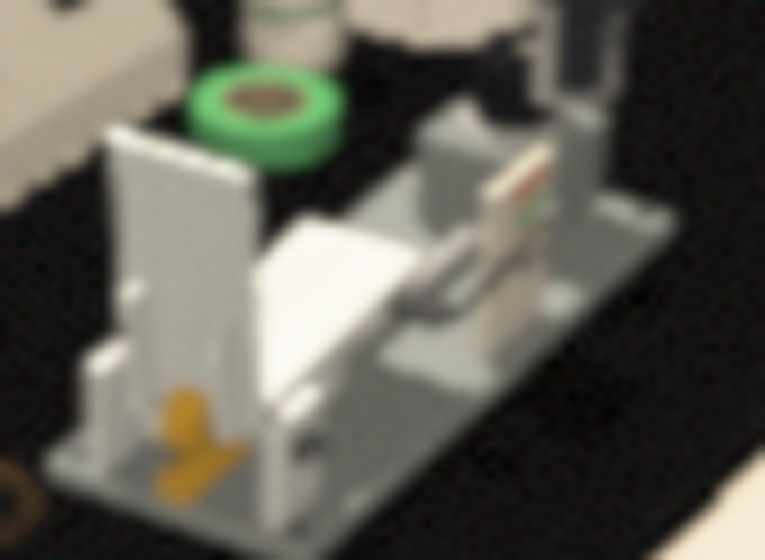

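```bash
cat > tilt.py <<'E'
from h import *
import sys
TH=np.radians(1.3)
def tilt(n=12):
    Zs=[];c=None;ims=[]
    for i in range(n):
        c=cam("top"); Zs.append(c["z_map"]); ims.append(c["pixels"].astype(float))
    Zs=np.array(Zs,float); print("noise std",np.median(Zs.std(0)))
    c["z_map"]=Zs.mean(0); P=pts(c); im=np.mean(ims,0)
    e=np.array([-np.sin(TH),np.cos(TH)])
    def fit(p,nm):
        s=p[:,:2]@e; a=np.c_[s-s.mean(),(p[:,:2]@[np.cos(TH),np.sin(TH)]),np.ones(len(s))]
        a[:,1]-=a[:,1].mean()
        k,res,_,_=np.linalg.lstsq(a,p[:,2],rcond=None); sd=np.std(p[:,2]-a@k)
        print(nm,len(s),"slope along -y deg %.2f  +-%.2f"%(np.degrees(np.arctan(-k[0])),np.degrees(sd/np.sqrt(((s-s.mean())**2).sum()))),"cross deg %.2f"%np.degrees(np.arctan(k[1])),"z %.1f at s %.1f"%(k[2],s.mean()))
    Q=P.reshape(-1,3); I=im.reshape(-1,3)
    m=(abs(Q[:,0]-527)<20)&(Q[:,1]<38)&(Q[:,1]>-50)&(Q[:,2]>35)&(Q[:,2]<95); fit(Q[m],"platform")
    m=(Q[:,0]<580)&(Q[:,0]>558)&(Q[:,1]<40)&(Q[:,1]>-200)&(Q[:,2]<40); fit(Q[m],"base back")
    m=(Q[:,0]<476)&(Q[:,0]>460)&(Q[:,1]<40)&(Q[:,1]>-200); fit(Q[m],"bench")
if __name__=="__main__": tilt(int(sys.argv[1]) if len(sys.argv)>1 else 12)
E
python3 tilt.py
```

```text
noise std 3.513122011948354
platform 255 slope along -y deg 5.07  +-0.16 cross deg 0.15 z 60.9 at s -18.1
base back 295 slope along -y deg -0.20  +-0.10 cross deg -2.73 z 11.1 at s -88.7
bench 292 slope along -y deg 0.68  +-2.28 cross deg -15.79 z 13.0 at s -97.1
```

Request:
{"name": "drive_tool", "arguments": {"rows": [[[0,0,0.04,18,-34,0,0],[0,0,0.08,36,-68,0,0],[0,0,0.12,54,-102,0,0],[0,0,0.16,72,-136,0,0],[0,0,0.19,90,-170,0,0]]]}}

```text
time_s: 2.72
ee_pos: [468.7, -63.4, 253.3]
eef_rot: [179.8, -0.1, 143.2]
contact_force: [0.9, -0.1, 0.5]
grip_width: 1.004
```

Request:
{"name": "drive_tool", "arguments": {"rows": [[[0,0,0,18,-34,0,0],[0,0,0,36,-68,0,0],[0,0,0,54,-102,-20,0],[0,0,0,70,-130,-40,0],[0,0,0,70,-130,-60,0]]]}}

```text
time_s: 3.13
ee_pos: [542.1, -199.4, 193.0]
eef_rot: [179.9, 0.2, 143.0]
contact_force: [0.8, 0.5, 0.5]
grip_width: 0.995
```

Run:
```python
from h import *
st=manip.read_state(); print(st["time_s"],st["ee_pos"],st["eef_rot"],st["qpos"])
```

```text
3.1333 [ 542.11074019 -199.39589915  192.98568083] [179.88382401   0.22287772 143.01223576] [-2.45526549e+01  1.27929546e+01  1.00811344e+02  7.15674232e-02
  6.61530523e+01 -1.67593912e+02]
```

Request:
{"name": "drive_tool", "arguments": {"rows": [[[0,0,0,-12.5,25.5,0,0],[0,0,0,-12.5,25.5,-40,0],[0,0,0,-12.5,25.5,-80,0],[0,0,0,-12.5,25.5,-110,0],[0,0,0,-12.5,25.5,-122,0]]]}}

```text
time_s: 3.55
ee_pos: [525.6, -172.1, 66.0]
eef_rot: [-180.0, -0.3, 143.0]
contact_force: [-0.6, 0.2, 0.4]
grip_width: 0.999
```

Run:
```python
from h import *
st=manip.read_state(); print(st["time_s"],st["ee_pos"],st["eef_rot"],st["qpos"])
t=cam("top")
cv2.imwrite("pics/t4.png",cv2.resize(t["pixels"][185:240,320:395,::-1],None,fx=8,fy=8,interpolation=cv2.INTER_CUBIC))
s=cam("scene"); cv2.imwrite("pics/s4.png",cv2.resize(s["pixels"][140:220,320:410,::-1],None,fx=8,fy=7,interpolation=cv2.INTER_CUBIC))
```

```text
3.55 [ 525.57753355 -172.1083656    65.98237839] [-179.98758832   -0.28095831  143.01853602] [-2.26792643e+01  1.97124780e+01  1.08594925e+02  7.28476461e-02
  5.19679359e+01 -1.65742850e+02]
```

View pics/s4.png

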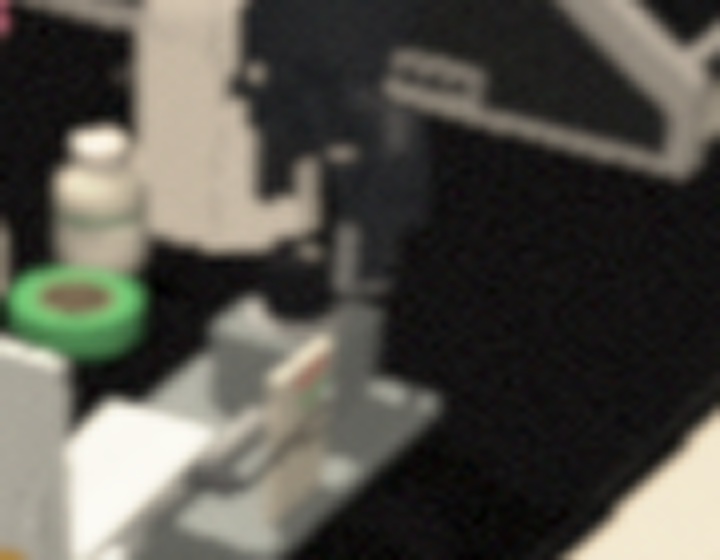

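Request:
{"name": "drive_tool", "arguments": {"rows": [[[0,0,0,0,0,4,0],[0,0,0,0,0,4,0],[0,0,0,0,0,4,0]]]}}

```text
time_s: 3.9
ee_pos: [529.5, -173.8, 74.9]
eef_rot: [179.9, 0.1, 143.0]
contact_force: [0.5, -0.1, -0.0]
grip_width: 0.997
```

Run:
```python
from h import *
for i in range(4):
    cam("top"); st=manip.read_state(); print(st["time_s"],st["ee_pos"],st["eef_rot"])
```

```text
3.95 [ 529.19335684 -173.62740452   74.65778045] [1.79907975e+02 1.23911914e-01 1.43016130e+02]
4.0 [ 528.77072648 -173.46989082   74.26939225] [1.79921227e+02 8.09586375e-02 1.43018191e+02]
4.05 [ 528.40480651 -173.31497587   73.88420139] [1.79930912e+02 3.62647201e-02 1.43012483e+02]
4.1 [ 528.03525293 -173.17767659   73.49667283] [ 1.79942190e+02 -7.24857965e-03  1.43012889e+02]
```

Request:
{"name": "drive_tool", "arguments": {"rows": [[[0,0,0,1.5,-0.7,-3,0],[0,0,0,1.5,-0.7,-3,0],[0,0,0,1.5,-0.7,-3,0],[0,0,0,1.5,-0.7,-3,120],[0,0,0,1.5,-0.7,-3,255]]], "newtons": 60}}

```text
time_s: 4.52
ee_pos: [529.4, -173.9, 70.4]
eef_rot: [179.9, -0.0, 143.0]
contact_force: [-0.6, -0.4, -0.0]
grip_width: 0.749
```

Request:
{"name": "drive_tool", "arguments": {"rows": [[[0,0,0,0,0,0,255],[0,0,0,0,0,0,255],[0,0,0,0,0,0,255],[0,0,0,0,0,0,255],[0,0,0,0,0,0,255]]]}}

```text
time_s: 4.93
ee_pos: [529.6, -173.9, 70.5]
eef_rot: [179.9, -0.0, 143.0]
contact_force: [0.8, -0.3, 0.2]
grip_width: 0.006
```

Run:
```python
from h import *
st=manip.read_state(); print(st["time_s"],st["ee_pos"],st["grip_width"],st["contact_force"])
t=cam("top")
cv2.imwrite("pics/t5.png",cv2.resize(t["pixels"][170:240,320:410,::-1],None,fx=8,fy=8,interpolation=cv2.INTER_CUBIC))
s=cam("scene"); cv2.imwrite("pics/s5.png",cv2.resize(s["pixels"][140:220,320:410,::-1],None,fx=8,fy=7,interpolation=cv2.INTER_CUBIC))
```

```text
4.9333 [ 529.55730972 -173.88309603   70.52652984] 0.005800531033974937 [ 0.83042501 -0.32716248  0.21910044]
```

View pics/s5.png

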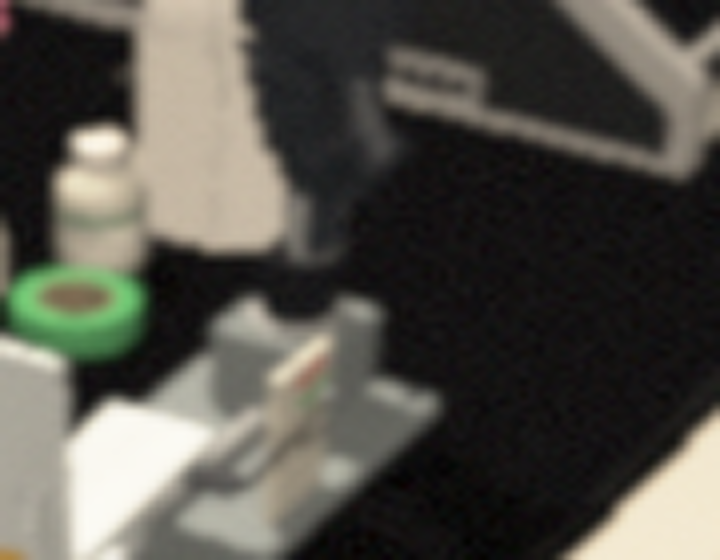

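View pics/t5.png

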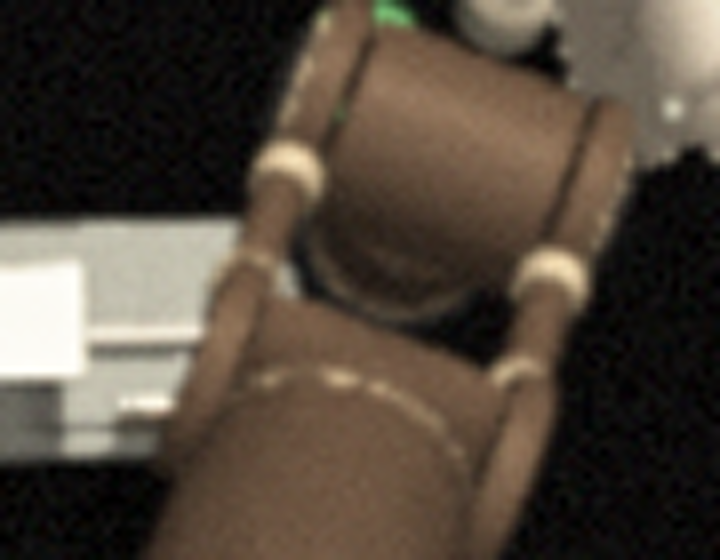

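Run:
```python
from h import *
s=cam("scene"); P=pts(s)
print(proj(s,(529.5,-173.9,70.5)),proj(s,(529.5,-173.9,101)),proj(s,(529.5,-173.9,120)))
for v in range(166,188,2): print(v,[tuple(P[v,u].round(0).astype(int).tolist()) for u in range(352,366,3)])
```

```text
(np.float64(358.1599435266371), np.float64(182.49190328773074)) (np.float64(358.59601745377154), np.float64(174.9434373234387)) (np.float64(358.87263373460854), np.float64(170.15519282831826))
166 [(630, -306, 42), (539, -163, 138), (520, -149, 151), (505, -140, 160), (503, -159, 152)]
168 [(630, -306, 34), (540, -165, 129), (527, -163, 134), (519, -169, 134), (618, -382, 1)]
170 [(630, -307, 24), (538, -161, 124), (526, -162, 128), (519, -169, 127), (611, -371, -1)]
172 [(628, -304, 17), (538, -163, 115), (524, -159, 122), (519, -170, 118), (603, -356, 0)]
174 [(628, -305, 8), (536, -160, 109), (525, -161, 113), (520, -172, 109), (596, -343, 0)]
176 [(546, -157, 100), (537, -162, 100), (526, -164, 103), (522, -178, 98), (587, -327, 1)]
178 [(543, -153, 94), (532, -154, 98), (524, -161, 97), (517, -169, 96), (584, -322, -4)]
180 [(545, -157, 84), (532, -154, 90), (525, -163, 88), (519, -173, 85), (573, -302, 1)]
182 [(546, -160, 74), (532, -155, 81), (523, -160, 82), (518, -173, 77), (567, -291, 0)]
184 [(546, -160, 66), (529, -151, 76), (524, -162, 72), (518, -174, 69), (515, -190, 61)]
186 [(539, -148, 66), (531, -156, 65), (525, -165, 62), (516, -171, 62), (511, -183, 58)]
```

Run:
```python
from h import *
s=cam("scene")
for z in (70,83,100): print(z,proj(s,(529.5+.8*42,-173.9-.6*42,z)),proj(s,(529.5-.8*42,-173.9+.6*42,z)))
st=manip.read_state();print(st["qpos"],st["tau"],st["moment"])
cv2.imwrite("pics/s6.png",cv2.resize(s["pixels"][130:200,320:400,::-1],None,fx=9,fy=8,interpolation=cv2.INTER_NEAREST))
```

```text
70 (np.float64(353.4425475900184), np.float64(176.73335526513802)) (np.float64(363.0730511545551), np.float64(188.75715980039962))
83 (np.float64(353.6013867963209), np.float64(173.57886611540243)) (np.float64(363.2856130935709), np.float64(185.519651410512))
100 (np.float64(353.811333745029), np.float64(169.40939569851642)) (np.float64(363.5667031732986), np.float64(181.23839816429765))
[-2.26912127e+01  1.95799729e+01  1.08134682e+02  7.27653284e-02
  5.22920859e+01 -1.65749109e+02] [ 7.73499225e-03 -3.77027822e+01 -2.25357699e+01  8.09332298e-03
  1.51578966e-02 -2.48561273e-04] [ 0.02462917 -0.02994776 -0.03644503]
```

View pics/s6.png

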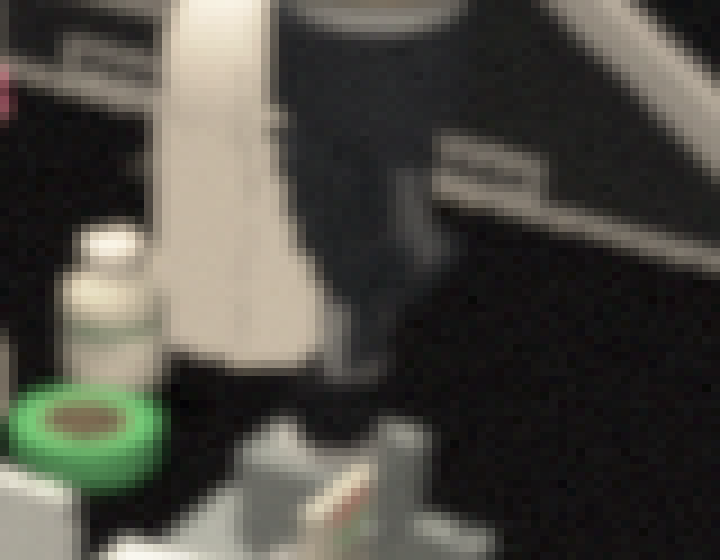

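Run:
```python
from h import *
s=cam("scene")
for z in (201,214,235,248): print(z,proj(s,(170+11.5,600.5+41,z)),proj(s,(170-11.5,600.5-41,z)))
im=cv2.imread("pics/scene0.png"); cv2.imwrite("pics/s0c.png",cv2.resize(im[280:400,240:400],None,fx=5,fy=5,interpolation=cv2.INTER_CUBIC))
```

```text
201 (np.float64(299.9702681113108), np.float64(393.57239356725165)) (np.float64(338.20193616438604), np.float64(364.21078643681767))
214 (np.float64(299.7772600951486), np.float64(388.9036379011759)) (np.float64(338.38182392742465), np.float64(359.55028132181906))
235 (np.float64(299.45713906743487), np.float64(381.16008977459353)) (np.float64(338.6797011038806), np.float64(351.83292422612317))
248 (np.float64(299.25361393654754), np.float64(376.2369310016417)) (np.float64(338.86877163988953), np.float64(346.9345132098259))
```

View pics/s0c.png

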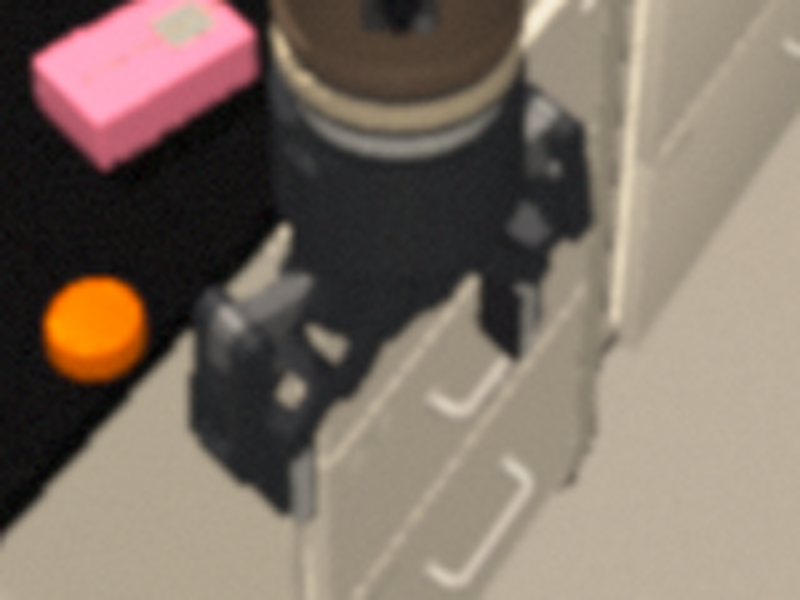

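Request:
{"name": "drive_tool", "arguments": {"rows": [[[0,0,0,0,0,-1,255],[0,0,0,0,0,-2,255],[0,0,0,0,0,-3,255],[0,0,0,0,0,-3,255]]]}}

```text
time_s: 5.52
ee_pos: [529.6, -173.9, 70.2]
eef_rot: [180.0, -0.1, 143.0]
contact_force: [-5.5, 1.9, 15.8]
grip_width: -0.0
```

Request:
{"name": "drive_tool", "arguments": {"rows": [[[0,0,0,0,0,20,255],[0,0,0,0,0,40,255],[0,0,0,0,0,60,255],[0,0,0,0,0,60,255],[0,0,0,0,0,60,255]]]}}

```text
time_s: 5.93
ee_pos: [530.6, -174.3, 131.3]
eef_rot: [179.9, 0.1, 143.0]
contact_force: [-0.1, -0.5, 0.2]
grip_width: -0.0
```

Run:
```python
from h import *
Z=[]
for i in range(6):
    s=cam("scene"); Z.append(s["z_map"])
s["z_map"]=np.median(Z,0); P=pts(s); st=manip.read_state(); print(st["ee_pos"],st["grip_width"])
cv2.imwrite("pics/s7.png",cv2.resize(s["pixels"][120:190,320:400,::-1],None,fx=10,fy=8,interpolation=cv2.INTER_NEAREST))
print(proj(s,st["ee_pos"]))
for v in range(150,182,2): print(v,[tuple(P[v,u].round(0).astype(int).tolist()) for u in range(351,366,2)])
```

```text
[ 528.54359598 -173.49456069  128.72715658] 0.0010245521466085202
(np.float64(359.1870122075505), np.float64(168.0609066750274))
150 [(636, -302, 111), (629, -306, 111), (621, -306, 113), (531, -156, 204), (521, -151, 210), (509, -141, 217), (505, -148, 216), (503, -159, 211)]
152 [(635, -301, 103), (627, -303, 104), (620, -305, 106), (533, -161, 194), (524, -158, 198), (512, -149, 206), (508, -155, 204), (671, -485, 12)]
154 [(634, -301, 95), (628, -305, 95), (620, -306, 97), (533, -160, 187), (524, -159, 190), (521, -167, 188), (521, -180, 182), (674, -493, -1)]
156 [(634, -302, 86), (627, -305, 87), (619, -306, 89), (533, -162, 179), (524, -160, 183), (520, -166, 181), (578, -291, 108), (666, -479, -3)]
158 [(634, -303, 77), (626, -304, 79), (618, -304, 82), (532, -161, 172), (523, -158, 176), (520, -166, 173), (639, -409, 28), (657, -461, -1)]
160 [(634, -303, 69), (625, -302, 72), (619, -307, 71), (533, -163, 163), (524, -161, 167), (522, -170, 164), (639, -410, 18), (648, -445, 0)]
162 [(634, -303, 60), (627, -306, 61), (619, -307, 63), (612, -310, 64), (648, -394, 13), (639, -
[... 615 characters left out ...]
 -303, 17), (624, -305, 18), (616, -307, 20), (609, -310, 20), (622, -349, -3), (614, -352, -2), (608, -357, -2), (602, -363, -3)]
174 [(632, -303, 7), (549, -169, 101), (543, -173, 100), (537, -177, 101), (532, -181, 100), (607, -339, -2), (601, -345, -3), (594, -348, -2)]
176 [(633, -307, -4), (541, -155, 102), (537, -162, 101), (530, -164, 102), (525, -169, 101), (521, -176, 98), (592, -328, 0), (586, -333, -1)]
178 [(625, -293, -3), (539, -153, 96), (533, -155, 97), (527, -160, 97), (522, -165, 96), (518, -171, 94), (585, -317, -2), (579, -321, -2)]
180 [(616, -278, -2), (540, -155, 87), (532, -155, 89), (526, -157, 90), (520, -162, 90), (519, -174, 84), (579, -306, -3), (571, -306, -1)]
```

View pics/s7.png

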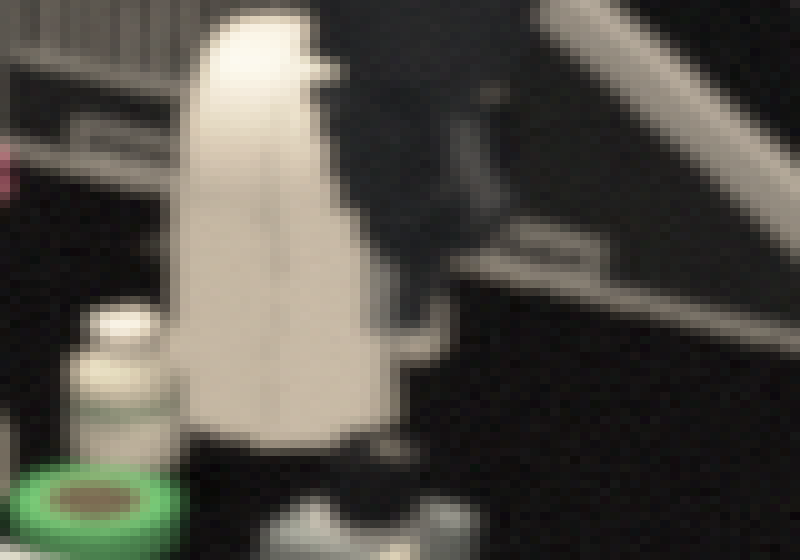

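Request:
{"name": "drive_tool", "arguments": {"rows": [[[0,0,0,0,0,0,0],[0,0,0,0,0,0,0],[0,0,0,0,0,0,0],[0,0,0,0,0,0,0],[0,0,0,0,0,0,0]]]}}

```text
time_s: 6.65
ee_pos: [528.6, -173.5, 128.7]
eef_rot: [-180.0, -0.2, 143.0]
contact_force: [0.1, 0.3, -0.5]
grip_width: 0.704
```

Run:
```python
from h import *
Z=[]
for i in range(6):
    s=cam("scene"); Z.append(s["z_map"])
s["z_map"]=np.median(Z,0); P=pts(s); st=manip.read_state(); print(st["ee_pos"],st["grip_width"])
cv2.imwrite("pics/s8.png",cv2.resize(s["pixels"][120:190,320:400,::-1],None,fx=10,fy=8,interpolation=cv2.INTER_NEAREST))
for v in range(150,182,2): print(v,[tuple(P[v,u].round(0).astype(int).tolist()) for u in range(352,370,2)])
```

```text
[ 528.60784326 -173.51742412  128.84097314] 1.002568834777471
150 [(568, -189, 180), (563, -194, 179), (558, -199, 178), (611, -311, 114), (610, -325, 108), (503, -137, 221), (492, -130, 227), (481, -123, 233), (487, -149, 220)]
152 [(568, -189, 172), (562, -192, 172), (588, -255, 137), (611, -311, 106), (620, -344, 89), (501, -135, 215), (490, -127, 222), (482, -125, 225), (478, -131, 224)]
154 [(631, -303, 95), (622, -302, 98), (617, -309, 97), (610, -311, 98), (620, -346, 79), (500, -134, 208), (492, -132, 212), (480, -123, 219), (478, -131, 216)]
156 [(632, -304, 86), (625, -308, 86), (616, -308, 89), (611, -313, 88), (621, -348, 70), (502, -138, 199), (495, -139, 201), (490, -143, 200), (568, -311, 102)]
158 [(629, -301, 79), (622, -304, 80), (617, -310, 79), (612, -316, 78), (642, -389, 36), (501, -137, 193), (494, -137, 195), (489, -142, 194), (564, -305, 97)]
160 [(630, -304, 69), (623, -305, 71), (615, -307, 73), (612, -318, 69), (642, -390, 27), (501, -138, 184), (493, -136, 188), (491, -147, 184), (562, -303, 91)]
162 [(629, -301, 62), (621, -303, 64), (615, -307, 64), (61
[... 823 characters left out ...]
11, -355, -2), (607, -363, -4), (598, -363, -2), (592, -368, -2)]
174 [(626, -302, 10), (545, -170, 101), (540, -175, 101), (535, -179, 100), (529, -184, 100), (603, -340, -1), (596, -344, -1), (590, -348, -1), (582, -350, 1)]
176 [(547, -159, 98), (540, -161, 99), (534, -164, 100), (528, -167, 101), (522, -170, 101), (595, -325, 0), (590, -333, -3), (583, -336, -2), (576, -340, -1)]
178 [(545, -156, 92), (537, -157, 95), (530, -157, 97), (524, -161, 97), (520, -168, 95), (589, -315, -2), (581, -317, 0), (576, -323, -1), (569, -326, -1)]
180 [(545, -156, 84), (537, -156, 87), (530, -158, 89), (523, -159, 90), (520, -169, 86), (581, -302, -2), (574, -304, 0), (569, -310, -2), (562, -314, -1)]
```

View pics/s8.png

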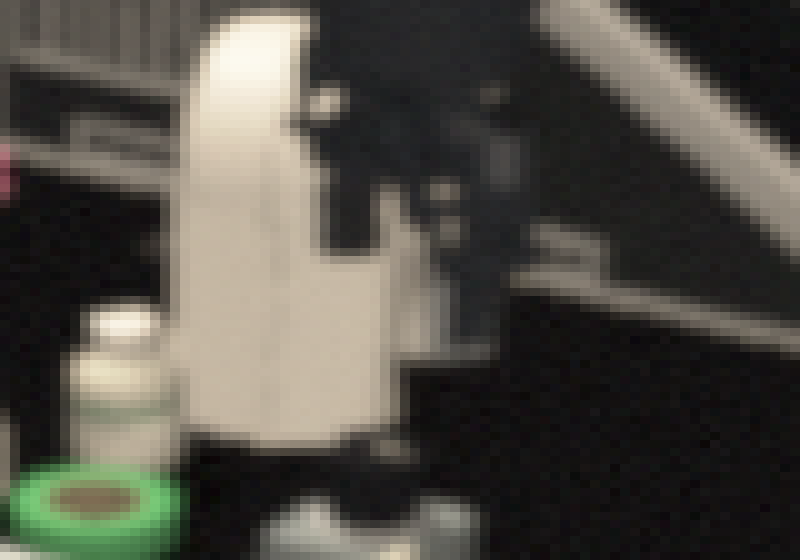

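Request:
{"name": "drive_tool", "arguments": {"rows": [[[0,0,0,1.5,-0.3,-25,0],[0,0,0,1.5,-0.3,-50,0],[0,0,0,1.5,-0.3,-70,0],[0,0,0,1.5,-0.3,-80,0],[0,0,0,1.5,-0.3,-84,0]]]}}

```text
time_s: 7.37
ee_pos: [528.4, -173.1, 42.7]
eef_rot: [-179.9, -0.4, 143.0]
contact_force: [0.2, -0.1, -0.6]
grip_width: 1.001
```

Request:
{"name": "drive_tool", "arguments": {"rows": [[[0,0,0,0,0,0,0],[0,0,0,0,0,0,0],[0,0,0,0,0,0,0]]]}}

```text
time_s: 7.62
ee_pos: [529.5, -173.5, 44.0]
eef_rot: [-180.0, -0.3, 143.0]
contact_force: [-0.1, -0.5, -0.2]
grip_width: 1.003
```

Request:
{"name": "drive_tool", "arguments": {"rows": [[[0,0,0,0,0,-3,0],[0,0,0,0,0,-3,150],[0,0,0,0,0,-3,255],[0,0,0,0,0,-3,255],[0,0,0,0,0,-3,255]]], "newtons": 60}}

```text
time_s: 8.03
ee_pos: [531.7, -174.9, 41.9]
eef_rot: [180.0, 0.0, 143.1]
contact_force: [6.7, -8.0, -1.0]
grip_width: 0.454
```

Request:
{"name": "drive_tool", "arguments": {"rows": [[[0,0,0,0,0,0,255],[0,0,0,0,0,0,255],[0,0,0,0,0,0,255]]]}}

```text
time_s: 8.28
ee_pos: [533.1, -176.0, 42.6]
eef_rot: [180.0, 0.2, 143.1]
contact_force: [2.4, -3.1, 0.2]
grip_width: 0.405
```

Request:
{"name": "drive_tool", "arguments": {"rows": [[[0,0,-0.12,0,0,0,255],[0,0,-0.24,0,0,0,255],[0,0,-0.36,0,0,0,255],[0,0,-0.48,0,0,0,255],[0,0,-0.6,0,0,0,255]]]}}

```text
time_s: 8.7
ee_pos: [532.2, -174.9, 42.5]
eef_rot: [-179.9, 0.1, 108.3]
contact_force: [-0.0, 2.2, 2.4]
grip_width: 0.408
```

Request:
{"name": "drive_tool", "arguments": {"rows": [[[0,0,-0.12,0,0,0,255],[0,0,-0.24,0,0,0,255],[0,0,-0.36,0,0,0,255],[0,0,-0.48,0,0,0,255],[0,0,-0.6,0,0,0,255]]]}}

```text
time_s: 9.12
ee_pos: [532.1, -173.5, 42.6]
eef_rot: [-179.9, -0.1, 73.6]
contact_force: [2.0, 2.1, 1.5]
grip_width: 0.407
```

Request:
{"name": "drive_tool", "arguments": {"rows": [[[0,0,-0.12,0,0,0,255],[0,0,-0.24,0,0,0,255],[0,0,-0.36,0,0,0,255],[0,0,-0.48,0,0,0,255],[0,0,-0.6,0,0,0,255]]]}}

```text
time_s: 9.53
ee_pos: [533.0, -172.2, 42.6]
eef_rot: [-179.9, -0.2, 38.8]
contact_force: [3.2, 2.0, -1.0]
grip_width: 0.401
```

Request:
{"name": "drive_tool", "arguments": {"rows": [[[0,0,-0.12,0,0,0,255],[0,0,-0.24,0,0,0,255],[0,0,-0.36,0,0,0,255],[0,0,-0.48,0,0,0,255],[0,0,-0.6,0,0,0,255]]]}}

```text
time_s: 9.95
ee_pos: [534.4, -171.8, 42.6]
eef_rot: [-179.9, -0.4, 4.1]
contact_force: [5.4, -0.5, -3.6]
grip_width: 0.401
```

Request:
{"name": "drive_tool", "arguments": {"rows": [[[0,0,-0.12,0,0,0,255],[0,0,-0.24,0,0,0,255],[0,0,-0.36,0,0,0,255],[0,0,-0.48,0,0,0,255],[0,0,-0.6,0,0,0,255]]]}}

```text
time_s: 10.37
ee_pos: [535.8, -172.3, 42.6]
eef_rot: [-179.8, -0.6, -30.6]
contact_force: [5.0, -1.9, -4.9]
grip_width: 0.401
```

```bash
python3 tilt.py 4
python3 - <<'E'
from h import *
st=manip.read_state(); print(st["ee_pos"],st["eef_rot"],st["qpos"],st["contact_force"],st["moment"])
E
```

```text
noise std 2.7157644601695154
platform 262 slope along -y deg 7.15  +-0.26 cross deg -0.96 z 63.3 at s -18.1
base back 218 slope along -y deg -0.31  +-0.19 cross deg -3.14 z 10.9 at s -60.0
bench 225 slope along -y deg 69.48  +-11.09 cross deg -79.60 z 170.8 at s -72.6
[ 535.81174208 -172.2613298    42.6259515 ] [-179.82476648   -0.56213344  -30.33042966] [-22.31398126  22.21279919 108.46561965   0.12654645  48.74057333
   7.93261757] [ 5.70184831 -1.8522051  -3.4425808 ] [-0.36752693 -0.56354557  0.03497568]
```

Request:
{"name": "drive_tool", "arguments": {"rows": [[[0,0,-0.12,0,0,0,255],[0,0,-0.24,0,0,0,255],[0,0,-0.36,0,0,0,255],[0,0,-0.48,0,0,0,255],[0,0,-0.6,0,0,0,255]]]}}

```text
time_s: 10.98
ee_pos: [536.7, -173.5, 42.6]
eef_rot: [-179.8, -0.7, -65.0]
contact_force: [3.4, -5.3, -2.6]
grip_width: 0.404
```

Request:
{"name": "drive_tool", "arguments": {"rows": [[[0,0,-0.12,0,0,0,255],[0,0,-0.24,0,0,0,255],[0,0,-0.36,0,0,0,255],[0,0,-0.48,0,0,0,255],[0,0,-0.6,0,0,0,255]]]}}

```text
time_s: 11.4
ee_pos: [536.7, -175.0, 42.6]
eef_rot: [-179.7, -0.9, -99.7]
contact_force: [0.6, -7.6, -1.6]
grip_width: 0.404
```

Request:
{"name": "drive_tool", "arguments": {"rows": [[[0,0,-0.12,0,0,0,255],[0,0,-0.24,0,0,0,255],[0,0,-0.36,0,0,0,255],[0,0,-0.48,0,0,0,255],[0,0,-0.6,0,0,0,255]]]}}

```text
time_s: 11.82
ee_pos: [535.8, -176.2, 42.6]
eef_rot: [-179.7, -1.0, -134.3]
contact_force: [-1.4, -5.8, 0.3]
grip_width: 0.405
```

Request:
{"name": "drive_tool", "arguments": {"rows": [[[0,0,-0.12,0,0,0,255],[0,0,-0.24,0,0,0,255],[0,0,-0.36,0,0,0,255],[0,0,-0.48,0,0,0,255],[0,0,-0.6,0,0,0,255]]]}}

```text
time_s: 12.23
ee_pos: [534.3, -176.6, 42.6]
eef_rot: [-179.8, -1.2, -169.0]
contact_force: [-3.8, -3.6, 3.3]
grip_width: 0.401
```

```bash
python3 tilt.py 8
python3 - <<'E'
from h import *
st=manip.read_state(); print(st["ee_pos"],st["eef_rot"],st["qpos"],st["contact_force"],st["moment"])
a=np.mean([cam("scene")["pixels"].astype(float) for i in range(6)],0).astype(np.uint8)
np.save("sc10.npy",a)
cv2.imwrite("pics/s9.png",cv2.resize(a[175:225,335:380,::-1],None,fx=12,fy=12,interpolation=cv2.INTER_NEAREST))
E
```

```text
noise std 3.220992890084312
platform 253 slope along -y deg 9.24  +-0.18 cross deg -0.84 z 65.2 at s -18.5
base back 214 slope along -y deg -0.65  +-0.20 cross deg -4.95 z 11.0 at s -60.5
bench 260 slope along -y deg 70.45  +-10.18 cross deg -80.96 z 217.6 at s -81.8
[ 534.25112812 -176.58445293   42.57319292] [-179.76338049   -1.1654152  -168.52764973] [-22.20271844  23.03375283 107.25735135  -1.09182351  50.55269813
 147.02245567] [-4.87068682 -4.1965566   2.621552  ] [-0.42395373  0.07519787 -0.04342419]
```

View pics/s9.png

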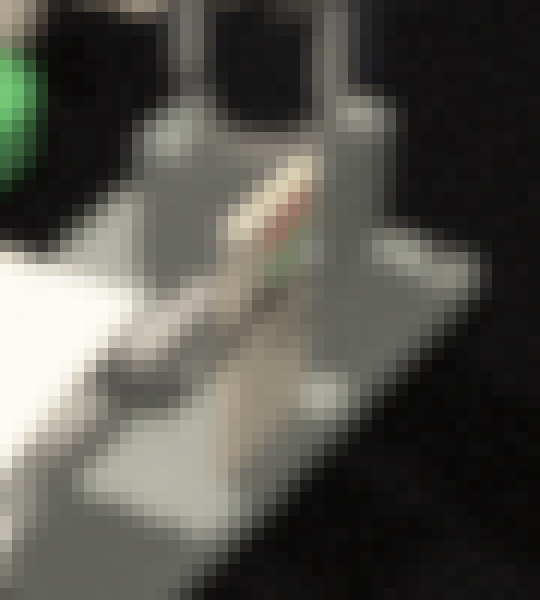

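Run:
```python
from h import *
s=cam("scene")
th=np.radians(1.3); K=np.array([534.,-173.5]); ex=np.array([np.cos(th),np.sin(th)]); ey=np.array([-np.sin(th),np.cos(th)])
def W(dx,dy,z): return np.r_[K+dx*ex+dy*ey,z]
def pp(*a):
    u,v=proj(s,W(*a)); return round((u-335)*12+6),round((v-175)*12+6)
print("board corners face", [pp(-45.5,78+a,z) for a in(-23,23) for z in (10,94)])
for n,z in (("0",45),("5",57.9),("10",70.9),("15",84.4)): print(n,[pp(-45.5,78+a,z) for a in(-20,-10,0,10,20)])
for xo in (-46,-50,-54): print("ptr9.3",xo,[pp(xo,78+a,45+(147-a)*np.tan(np.radians(9.3))) for a in(-20,-10,0,10,20)])
a=np.load("sc10.npy")
cv2.imwrite("pics/s10.png",cv2.resize(a[183:210,348:368,::-1],None,fx=30,fy=22,interpolation=cv2.INTER_NEAREST))
```

```text
board corners face [(308, 403), (323, 154), (230, 483), (243, 231)]
0 [(309, 306), (292, 323), (275, 340), (258, 358), (240, 375)]
5 [(312, 268), (295, 285), (277, 302), (260, 319), (243, 336)]
10 [(314, 229), (297, 246), (280, 263), (262, 280), (245, 297)]
15 [(317, 189), (299, 205), (282, 222), (265, 239), (247, 256)]
ptr9.3 -46 [(316, 226), (298, 247), (281, 269), (263, 291), (245, 313)]
ptr9.3 -50 [(329, 230), (311, 251), (294, 273), (276, 295), (258, 317)]
ptr9.3 -54 [(341, 234), (324, 256), (307, 278), (289, 300), (271, 322)]
```

View pics/s10.png

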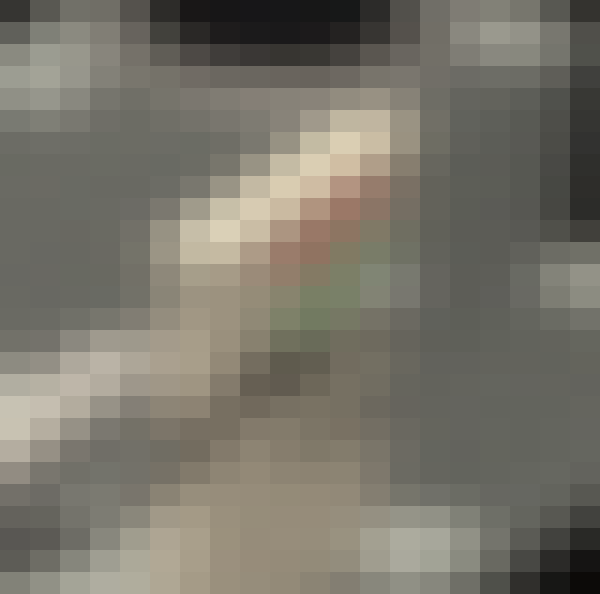

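Request:
{"name": "drive_tool", "arguments": {"rows": [[[0,0,0,0,0,0,60],[0,0,0,0,0,0,0],[0,0,0,0,0,0,0],[0,0,0,0,1.5,0,0],[0,0,0,0,2,0,0]]]}}

```text
time_s: 13.4
ee_pos: [534.2, -174.1, 42.5]
eef_rot: [-179.8, -1.2, -168.5]
contact_force: [-0.4, -0.6, 0.1]
grip_width: 1.004
```

Request:
{"name": "drive_tool", "arguments": {"rows": [[[0,0,0.12,0,0,0,0],[0,0,0.24,0,0,0,0],[0,0,0.36,0,0,0,0],[0,0,0.48,0,0,0,0],[0,0,0.6,0,0,0,0]]]}}

```text
time_s: 13.82
ee_pos: [534.3, -173.7, 42.4]
eef_rot: [-179.8, -1.2, -133.7]
contact_force: [0.4, -0.5, 0.6]
grip_width: 1.005
```

Request:
{"name": "drive_tool", "arguments": {"rows": [[[0,0,0.12,0,0,0,0],[0,0,0.24,0,0,0,0],[0,0,0.36,0,0,0,0],[0,0,0.48,0,0,0,0],[0,0,0.6,0,0,0,0]]]}}

```text
time_s: 14.23
ee_pos: [534.4, -173.3, 42.4]
eef_rot: [-179.8, -1.2, -99.0]
contact_force: [0.1, -1.1, -0.4]
grip_width: 1.0
```

Request:
{"name": "drive_tool", "arguments": {"rows": [[[0,0,0.12,0,0,0,0],[0,0,0.24,0,0,0,0],[0,0,0.36,0,0,0,0],[0,0,0.48,0,0,0,0],[0,0,0.6,0,0,0,0]]]}}

```text
time_s: 14.65
ee_pos: [534.4, -172.9, 42.4]
eef_rot: [-179.8, -1.1, -64.2]
contact_force: [0.5, -0.9, -0.5]
grip_width: 0.999
```

Request:
{"name": "drive_tool", "arguments": {"rows": [[[0,0,0.12,0,0,0,0],[0,0,0.24,0,0,0,0],[0,0,0.36,0,0,0,0],[0,0,0.48,0,0,0,0],[0,0,0.6,0,0,0,0]]]}}

```text
time_s: 15.07
ee_pos: [534.5, -172.6, 42.3]
eef_rot: [-179.8, -1.1, -29.5]
contact_force: [-0.2, 0.6, 0.1]
grip_width: 1.0
```

Request:
{"name": "drive_tool", "arguments": {"rows": [[[0,0,0.12,0,0,0,0],[0,0,0.24,0,0,0,0],[0,0,0.3,0,0,0,0],[0,0,0.3,0,0,0,0]]]}}

```text
time_s: 15.4
ee_pos: [534.5, -172.3, 42.3]
eef_rot: [-179.8, -1.1, -12.2]
contact_force: [-0.6, -0.6, 0.1]
grip_width: 0.999
```

```bash
cat > rv.py <<'E'
import sys
from h import *
from scipy.spatial.transform import Rotation as Ro
def rv(r,p,y,st=None):
    st=st or manip.read_state()
    R0=Ro.from_euler('xyz',st["eef_rot"],degrees=True); R1=Ro.from_euler('xyz',[r,p,y],degrees=True)
    return (R1*R0.inv()).as_rotvec()
if __name__=="__main__":
    st=manip.read_state(); print(st["time_s"],st["ee_pos"],st["eef_rot"],st["qpos"],st["grip_width"],st["contact_force"])
    if len(sys.argv)>1: print(rv(*map(float,sys.argv[1:4])))
E
python3 rv.py 180 0 0
```

```text
15.4 [ 534.52447059 -172.34511444   42.3054911 ] [-179.78873229   -1.11781107  -12.21302915] [-22.56629553  21.85592405 109.05131425   0.54969236  48.03241921
 -10.71913167] 0.9987836887411611 [-0.64349946 -0.57674155  0.0552013 ]
[-0.00159393  0.0198285   0.21311459]
```

Request:
{"name": "drive_tool", "arguments": {"rows": [[[0,0.02,0,-0.5,-1,0,0],[0,0.02,0,-0.5,-1,0,150],[0,0.02,0,-0.5,-1,0,255],[0,0.02,0,-0.5,-1,0,255],[0,0.02,0,-0.5,-1,0,255]]]}}

```text
time_s: 15.82
ee_pos: [534.0, -173.3, 42.3]
eef_rot: [180.0, 0.0, -12.2]
contact_force: [-0.7, -0.8, 0.1]
grip_width: 0.456
```

Request:
{"name": "drive_tool", "arguments": {"rows": [[[0,0,0,0,0,0,255],[0,0,0,0,0,0,255],[0,0,0,0,0,0,255]]]}}

```text
time_s: 16.07
ee_pos: [534.6, -173.4, 42.7]
eef_rot: [180.0, -0.1, -12.2]
contact_force: [2.1, 0.0, 1.9]
grip_width: 0.401
```

```bash
python3 rv.py; python3 tilt.py 16
```

```text
16.0667 [ 534.57580864 -173.39160431   42.68418339] [ 1.79967058e+02 -6.25429888e-02 -1.22350054e+01] [-2.23967243e+01  2.24195702e+01  1.08146555e+02 -2.81871388e-02
  4.93665049e+01 -1.01433575e+01] 0.4005269987958931 [2.12680137 0.00811253 1.88419456]
noise std 3.5121824271072155
platform 250 slope along -y deg 9.50  +-0.13 cross deg -0.18 z 65.1 at s -17.4
base back 208 slope along -y deg -0.56  +-0.20 cross deg -4.11 z 11.0 at s -58.3
bench 219 slope along -y deg 67.50  +-10.28 cross deg -76.00 z 154.3 at s -71.9
```

Request:
{"name": "drive_tool", "arguments": {"rows": [[[0,0,-0.12,0,0,0,255],[0,0,-0.24,0,0,0,255],[0,0,-0.36,0,0,0,255],[0,0,-0.48,0,0,0,255],[0,0,-0.6,0,0,0,255]]]}}

```text
time_s: 17.28
ee_pos: [535.0, -173.7, 42.7]
eef_rot: [180.0, -0.1, -46.9]
contact_force: [2.9, -0.4, 3.3]
grip_width: 0.406
```

Request:
{"name": "drive_tool", "arguments": {"rows": [[[0,0,-0.1,0,0,0,255],[0,0,-0.18,0,0,0,255],[0,0,-0.18,0,0,0,255]]]}}

```text
time_s: 17.53
ee_pos: [535.1, -173.8, 42.6]
eef_rot: [180.0, -0.1, -57.3]
contact_force: [1.1, -0.1, 3.5]
grip_width: 0.4
```

```bash
python3 rv.py; python3 tilt.py 20
python3 - <<'E'
from h import *
a=np.mean([cam("scene")["pixels"].astype(float) for i in range(8)],0).astype(np.uint8)
np.save("sc10b.npy",a)
cv2.imwrite("pics/s11.png",cv2.resize(a[180:213,346:370,::-1],None,fx=30,fy=18,interpolation=cv2.INTER_CUBIC))
E
```

```text
17.5333 [ 535.0577293  -173.79680775   42.6466745 ] [ 1.79984580e+02 -1.28336697e-01 -5.73174253e+01] [-22.37617874  22.46323709 108.08734639  -0.11353481  49.35310079
  35.01514753] 0.3995610121281291 [ 1.06664124 -0.0727395   3.52814325]
noise std 3.5841745972101524
platform 239 slope along -y deg 10.21  +-0.12 cross deg 0.01 z 65.9 at s -18.4
base back 204 slope along -y deg -0.30  +-0.14 cross deg -1.97 z 10.8 at s -59.1
bench 229 slope along -y deg 67.54  +-10.43 cross deg -79.85 z 159.4 at s -72.5
```

View pics/s11.png

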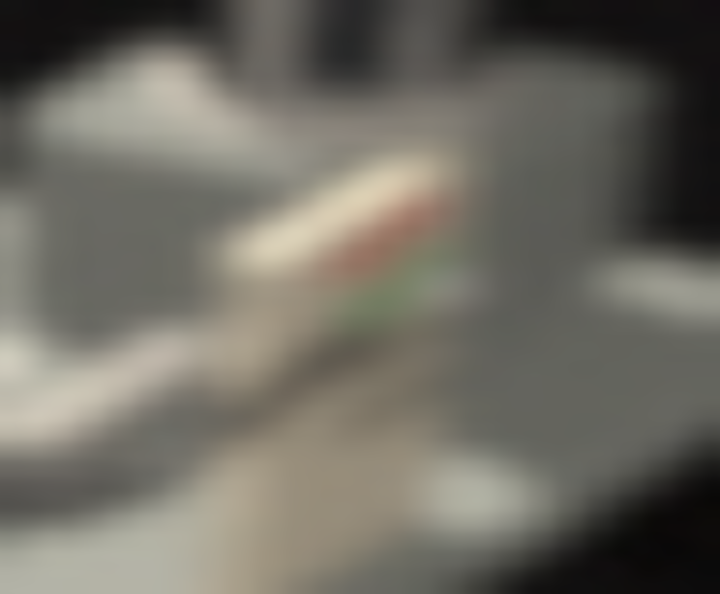

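Run:
```python
from h import *
Z=[]
for i in range(3):
    c=cam("top"); Z.append(c["z_map"])
c["z_map"]=np.mean(Z,0); P=pts(c); Q=P.reshape(-1,3); I=c["pixels"].reshape(-1,3).max(-1)
m=(Q[:,0]>420)&(Q[:,0]<680)&(abs(Q[:,1])<300)&(abs(Q[:,2])<9)&(I<45)
q=Q[m]; A=np.c_[q[:,0]-540,q[:,1],np.ones(len(q))]; k=np.linalg.lstsq(A,q[:,2],rcond=None)[0]; print(len(q),np.degrees(k[:2]),k[2])
m=(Q[:,0]>480)&(Q[:,0]<578)&(Q[:,1]<40)&(Q[:,1]>-135)&(Q[:,2]>5)&(Q[:,2]<19)&(I>60)
q=Q[m]; A=np.c_[q[:,0]-540,q[:,1],np.ones(len(q))]; k=np.linalg.lstsq(A,q[:,2],rcond=None)[0]; print(len(q),np.degrees(k[:2]),k[2])
```

```text
4777 [-0.01054343 -0.07701206] -2.1281401806670845
605 [-0.04614543  0.00476844] 11.017789717446382
```

Request:
{"name": "drive_tool", "arguments": {"rows": [[[0,0,0,0,0,0,60],[0,0,0,0,0,0,0],[0,0,0,0,0,0,0],[0,0,0,0,0,20,0],[0,0,0,0,0,60,0]]]}}

```text
time_s: 19.5
ee_pos: [528.6, -171.1, 97.0]
eef_rot: [179.5, 0.6, -57.3]
contact_force: [-0.6, 0.3, 0.5]
grip_width: 0.999
```

Request:
{"name": "drive_tool", "arguments": {"rows": [[[0,0,0.1,0,0,40,0],[0,0,0.2,0,0,80,0],[0,0,0.3,0,15,105,0],[0,0,0.4,0,50,110,0],[0,0,0.5,0,90,110,0]]]}}

```text
time_s: 19.92
ee_pos: [530.2, -82.0, 210.3]
eef_rot: [179.5, 0.3, -28.5]
contact_force: [0.5, 1.1, -0.2]
grip_width: 1.0
```

Request:
{"name": "drive_tool", "arguments": {"rows": [[[0,0,0.1,0,40,0,0],[0,0,0.2,0,80,0,0],[0,0,0.3,0,120,0,0],[0,0,0.38,0,160,0,0],[0,0,0.38,0,200,0,0]]]}}

```text
time_s: 20.33
ee_pos: [528.6, 119.8, 209.7]
eef_rot: [179.5, 0.4, -6.6]
contact_force: [0.4, -0.7, -0.8]
grip_width: 1.0
```

```bash
python3 rv.py 180 0 -6.7;python3 geo.py | tail -2
```

```text
20.3333 [528.57544638 119.83575619 209.6664917 ] [179.51231819   0.43360961  -6.60780941] [  8.40074512   8.45726707 103.93605637  -0.38652029  68.15223474
  15.15225798] 0.9998644578521841 [ 0.44574795 -0.65681134 -0.82937215]
[ 0.00757738 -0.00850315 -0.00164122]
((241.0, 238.5), (17.0, 8.0), 90.0) world ((429.75506591796875, 259.3733825683594), (62.266658782958984, 28.69313621520996), 1.645237922668457) (238.16666666666666, 226.44444444444443, 150.56349206349205, 0.0)
((253.75001525878906, 208.24998474121094), (27.29432487487793, 17.5362491607666), 8.130102157592773) world ((540.2318725585938, 215.63558959960938), (99.93009948730469, 64.73770904541016), 81.51236724853516) (230.1342857142857, 223.81142857142856, 201.4257142857143, 0.0)
```

Request:
{"name": "drive_tool", "arguments": {"rows": [[[0.008,-0.008,0,4,35,0,0],[0.008,-0.008,0,8,70,-20,0],[0.008,-0.008,0,12,86,-60,0],[0.008,-0.008,0,12,86,-100,0],[0.008,-0.008,0,12,86,-140,0]]]}}

```text
time_s: 20.8
ee_pos: [539.9, 214.9, 68.5]
eef_rot: [-179.5, 0.0, -6.4]
contact_force: [-0.4, 1.0, -0.7]
grip_width: 0.997
```

Request:
{"name": "drive_tool", "arguments": {"rows": [[[0,0,0,0,0,-20,0],[0,0,0,0,0,-40,0],[0,0,0,0,0,-40,0],[0,0,0,0,0,-40,0]]]}}

```text
time_s: 21.13
ee_pos: [537.8, 214.1, 26.8]
eef_rot: [-179.7, 0.3, -6.4]
contact_force: [-0.5, 0.1, 0.2]
grip_width: 0.999
```

```bash
python3 rv.py 180 0 -6.7
python3 - <<'E'
from h import *
s=cam("scene"); crop(s,"s12.png",230,180,370,290,5)
st=manip.read_state(); p=st["ee_pos"]; print([proj(s,p+[0,0,o]) for o in (0,31,43)])
E
```

```text
21.1333 [537.80882809 214.11210948  26.8454758 ] [-179.65431628    0.31199543   -6.38443262] [ 17.13333991  25.4699174  105.93095675   0.58719679  48.74875684
  23.13096003] 0.9993981783202842 [-0.45199103  0.12460567  0.23322322]
[-0.00661444 -0.00472247 -0.00549123]
[(np.float64(288.3311109434633), np.float64(251.70169553228195)), (np.float64(287.91334551287554), np.float64(243.48918387051123)), (np.float64(287.7485736867503), np.float64(240.25006822209303))]
```

View pics/s12.png

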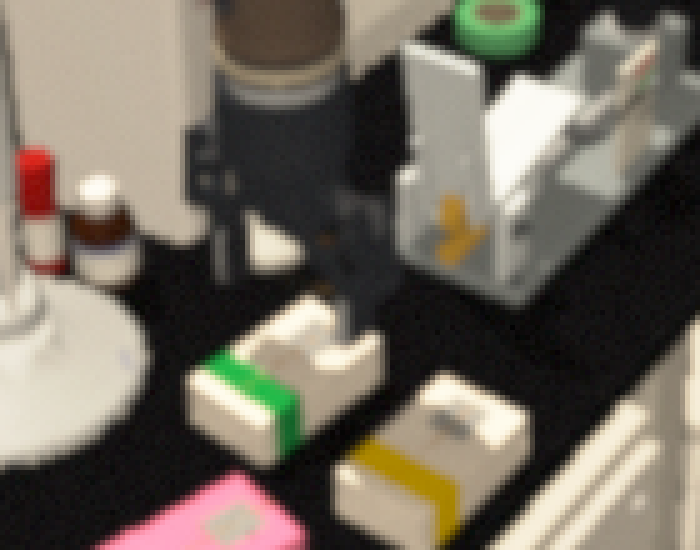

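Request:
{"name": "drive_tool", "arguments": {"rows": [[[-0.006,-0.005,-0.006,2.5,-8,0,0],[-0.006,-0.005,-0.006,2.5,-8,-15,0],[-0.006,-0.005,-0.006,2.5,-8,-30,0],[-0.006,-0.005,-0.006,2.5,-8,-45,0],[-0.006,-0.005,-0.006,2.5,-8,-50,0]]]}}

```text
time_s: 21.6
ee_pos: [542.6, 206.0, -21.1]
eef_rot: [-179.9, -0.3, -6.8]
contact_force: [0.1, -0.2, 0.4]
grip_width: 0.994
```

Request:
{"name": "drive_tool", "arguments": {"rows": [[[0,0,0,0,0,0,0],[0,0,0,0,0,0,0],[0,0,0,0,0,0,0]]]}}

```text
time_s: 21.85
ee_pos: [544.1, 206.2, -19.4]
eef_rot: [-179.8, -0.4, -6.8]
contact_force: [0.4, 0.2, 0.8]
grip_width: 1.0
```

```bash
python3 rv.py 180 0 -6.7
python3 - <<'E'
from h import *
s=cam("scene"); crop(s,"s13.png",230,180,370,290,5)
E
```

```text
21.85 [544.11754016 206.23262536 -19.4373078 ] [-179.82013887   -0.41713591   -6.78153288] [1.64702461e+01 2.97764143e+01 1.06389176e+02 8.45735250e-04
 4.33801503e+01 2.32505119e+01] 1.0000085001935872 [0.39079959 0.23073467 0.77259641]
[-0.0022629   0.00759853  0.00141158]
```

View pics/s13.png

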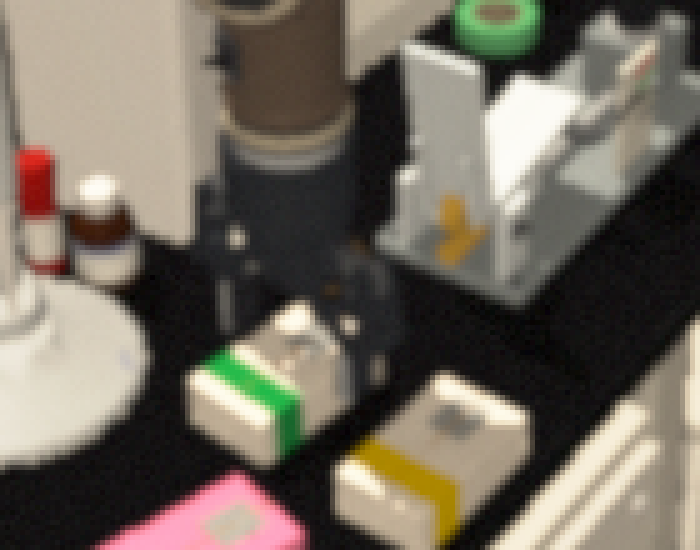

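Run:
```python
from h import *
s=cam("scene")
f=lambda *p:tuple(round(x) for x in ((proj(s,p)[0]-230)*5,(proj(s,p)[1]-180)*5))
print("finger inner/outer tip",f(501,211,24),f(487,211,24),"z11",f(501,211,11),f(487,211,11))
t=np.radians(-6.7);ex=np.array([np.cos(t),np.sin(t)]);ey=np.array([-np.sin(t),np.cos(t)])
for a,b in ((-30,-50),(-30,50),(30,-50),(30,50)):
    q=np.array([541,214])+a*ex+b*ey; print(a,b,f(*q,32),f(*q,0))
```

```text
finger inner/outer tip (349, 386) (369, 395) z11 (350, 403) (369, 412)
-30 -50 (386, 332) (387, 373)
-30 50 (267, 420) (269, 462)
30 -50 (312, 290) (314, 331)
30 50 (192, 374) (196, 415)
```

Request:
{"name": "drive_tool", "arguments": {"rows": [[[0,0.006,0,-2,0,-5,0],[0,0.006,0,-2,0,-9,0],[0,0.006,0,-2,0,-9,0],[0,0.006,0,-2,0,-9,100],[0,0.006,0,-2,0,-9,255]]], "newtons": 40}}

```text
time_s: 22.37
ee_pos: [541.6, 206.2, -28.9]
eef_rot: [-179.9, -0.0, -6.8]
contact_force: [0.3, -0.0, 0.0]
grip_width: 0.751
```

Request:
{"name": "drive_tool", "arguments": {"rows": [[[0,0,0,0,0,0,255],[0,0,0,0,0,0,255],[0,0,0,0,0,0,255],[0,0,0,0,0,0,255]]]}}

```text
time_s: 22.7
ee_pos: [542.1, 206.4, -28.6]
eef_rot: [-179.9, -0.1, -6.8]
contact_force: [0.5, 0.6, 1.8]
grip_width: 0.694
```

```bash
python3 rv.py 180 0 -6.7
```

```text
22.7 [542.1343516  206.41272539 -28.64241296] [-1.79854859e+02 -7.95144234e-02 -6.77141392e+00] [ 16.48223259  30.68744942 106.39118747   0.15008746  42.79110382
  23.14352218] 0.6941720616837118 [0.49503597 0.561507   1.84777838]
[-0.00235294  0.00167533  0.00124465]
```

Request:
{"name": "drive_tool", "arguments": {"rows": [[[0,0,0,0,0,15,255],[0,0,0,0,0,50,255],[0,0,0,0,0,90,255],[0,0,0,0,0,130,255],[0,0,0,0,0,170,255]]]}}

```text
time_s: 23.12
ee_pos: [540.7, 206.0, 142.0]
eef_rot: [-179.9, 0.1, -6.8]
contact_force: [0.5, -0.2, -1.7]
grip_width: 0.696
```

Request:
{"name": "drive_tool", "arguments": {"rows": [[[0,0,0,0,0,40,255],[0,0,0,0,0,55,255],[0,0,0,0,0,55,255]]]}}

```text
time_s: 23.37
ee_pos: [544.3, 207.1, 202.8]
eef_rot: [-179.7, -0.5, -6.8]
contact_force: [0.4, 0.1, -1.3]
grip_width: 0.695
```

```bash
python3 rv.py 170 0 1.3
python3 - <<'E'
from h import *
s=cam("scene"); crop(s,"s14.png",230,130,370,290,4)
E
```

```text
23.3667 [544.32687132 207.11865546 202.76789744] [-179.6765179    -0.50627877   -6.75766873] [16.4903775  12.53934803 99.93179664  0.10584711 66.93603954 23.20565434] 0.6949715197526829 [ 0.39710261  0.12677517 -1.27908366]
[-0.17969977  0.01739456  0.13945498]
```

View pics/s14.png

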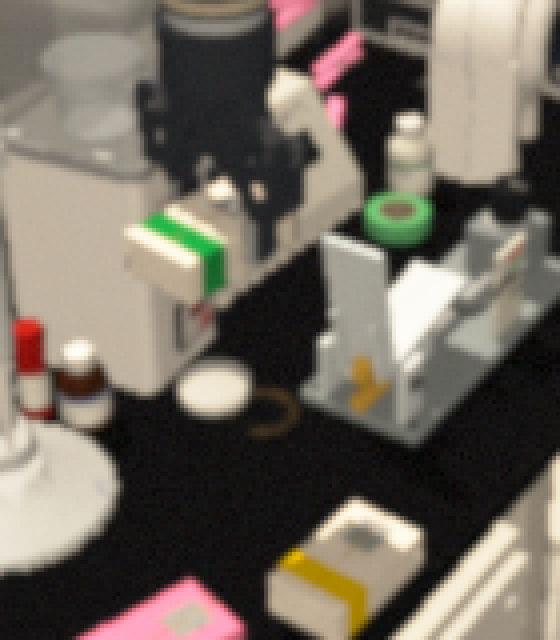

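Request:
{"name": "drive_tool", "arguments": {"rows": [[[-0.03,0.003,0.03,-3,-38,0,255],[-0.07,0.006,0.06,-6,-78,0,255],[-0.1,0.009,0.09,-8,-118,0,255],[-0.14,0.012,0.11,-10,-158,0,255],[-0.175,0.015,0.138,-12,-198,0,255]]]}}

```text
time_s: 23.83
ee_pos: [527.2, 6.7, 195.4]
eef_rot: [170.0, 0.6, 1.3]
contact_force: [0.6, -0.3, -1.9]
grip_width: 0.694
```

Request:
{"name": "drive_tool", "arguments": {"rows": [[[0,0,0,0,-25,0,255],[0,0,0,0,-30,0,255],[0,0,0,0,-30,0,255],[0,0,0,0,-30,0,255]]]}}

```text
time_s: 24.17
ee_pos: [525.6, -22.9, 193.0]
eef_rot: [170.1, 0.8, 1.2]
contact_force: [0.3, 0.4, -0.7]
grip_width: 0.694
```

```bash
python3 rv.py 170 0 1.3
python3 - <<'E'
from h import *
s=cam("scene"); crop(s,"s15.png",290,110,390,230,5)
E
```

```text
24.1667 [525.62656856 -22.85388151 192.997875  ] [170.11711207   0.81994106   1.20258927] [ -0.72640788   8.06932944 107.05939917 -10.87488866  65.74595088
   2.55430395] 0.6940767430905611 [ 0.30887285  0.38129667 -0.72697008]
[-0.00173096 -0.01435189  0.00171473]
```

View pics/s15.png

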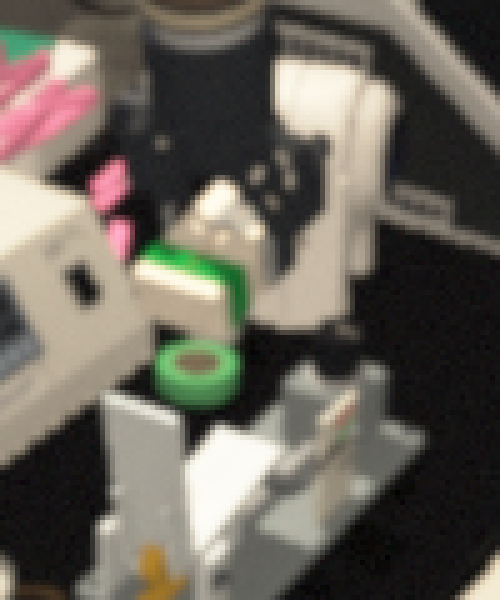

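Request:
{"name": "drive_tool", "arguments": {"rows": [[[0,-0.014,0,5,0,-20,255],[0,-0.014,0,5,0,-50,255],[0,-0.014,0,5,0,-80,255],[0,-0.014,0,5,0,-105,255],[0,-0.014,0,5,0,-115,255]]]}}

```text
time_s: 24.63
ee_pos: [527.7, -20.7, 74.4]
eef_rot: [170.1, 0.4, 1.4]
contact_force: [-0.2, 0.4, -1.7]
grip_width: 0.696
```

Request:
{"name": "drive_tool", "arguments": {"rows": [[[0,0,0,0,0,0,255],[0,0,0,0,0,0,255],[0,0,0,0,0,0,255]]]}}

```text
time_s: 24.88
ee_pos: [529.0, -20.1, 75.6]
eef_rot: [170.1, 0.3, 1.4]
contact_force: [0.2, 0.1, -0.9]
grip_width: 0.696
```

```bash
python3 rv.py 170 0 1.3
python3 - <<'E'
from h import *
s=cam("scene"); crop(s,"s16.png",290,130,390,250,5)
E
```

```text
24.8833 [528.97305082 -20.09289791  75.55312671] [170.14460912   0.25583368   1.42091009] [ -0.45285697  16.98847733 111.72524802 -12.5676155   51.89314506
   5.93166105] 0.6956952552199243 [ 0.18114552  0.10023549 -0.9330456 ]
[-0.00241718 -0.0045238  -0.00210464]
```

View pics/s16.png

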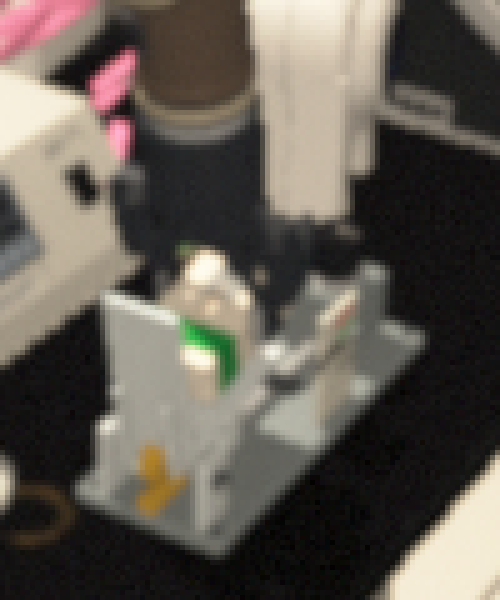

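Request:
{"name": "drive_tool", "arguments": {"rows": [[[-0.002,-0.004,-0.002,2,0,-10,255],[-0.002,-0.004,-0.002,2,0,-20,255],[-0.002,-0.004,-0.002,2,0,-24,255],[-0.002,-0.004,-0.002,2,0,-24,255]]]}}

```text
time_s: 25.27
ee_pos: [530.1, -20.3, 50.7]
eef_rot: [170.0, 0.1, 1.3]
contact_force: [0.2, 0.2, -1.8]
grip_width: 0.698
```

Request:
{"name": "drive_tool", "arguments": {"rows": [[[0,0,0,0,2,0,255],[0,0,0,0,4,0,255],[0,0,0,0,6,0,255],[0,0,0,0,6,0,255]]]}}

```text
time_s: 25.6
ee_pos: [530.4, -13.9, 50.9]
eef_rot: [170.0, 0.1, 1.3]
contact_force: [0.2, -0.6, -1.1]
grip_width: 0.692
```

```bash
python3 rv.py 170 0 1.3
python3 - <<'E'
from h import *
s=cam("scene"); crop(s,"s17.png",290,130,390,250,5)
E
```

```text
25.6 [530.35994349 -13.92562374  50.89492786] [1.70034789e+02 9.01181632e-02 1.29379819e+00] [  0.28338008  19.36832238 112.1460058  -13.2226359   49.16128471
   7.70933965] 0.6922923293285006 [ 0.20792202 -0.55071658 -1.14351138]
[-0.00057142 -0.0015862   0.00010872]
```

View pics/s17.png

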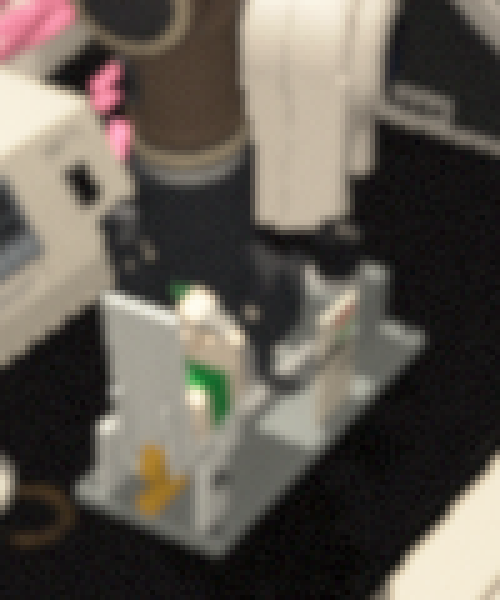

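Request:
{"name": "drive_tool", "arguments": {"rows": [[[0,0,0,0,2,0,255],[0,0,0,0,4,0,255],[0,0,0,0,5,0,255],[0,0,0,0,5,0,255]]]}}

```text
time_s: 25.98
ee_pos: [530.8, -9.9, 51.3]
eef_rot: [169.9, 0.1, 1.4]
contact_force: [0.6, -4.4, -1.1]
grip_width: 0.695
```

Request:
{"name": "drive_tool", "arguments": {"rows": [[[0,0,0,0,2,0,255],[0,0,0,0,3,0,255],[0,0,0,0,3,0,255]]]}}

```text
time_s: 26.23
ee_pos: [530.9, -10.0, 51.8]
eef_rot: [169.6, 0.1, 1.5]
contact_force: [1.0, -11.4, -0.9]
grip_width: 0.694
```

Request:
{"name": "drive_tool", "arguments": {"rows": [[[0.003,0,-0.003,0,-1,-2,255],[0.003,0,-0.003,0,-1.5,-5,255],[0.003,0,-0.003,0,-2,-8,255],[0.003,0,-0.003,0,-2.3,-10,255],[0.003,0,-0.003,0,-2.3,-10,255]]]}}

```text
time_s: 26.65
ee_pos: [530.3, -12.0, 41.0]
eef_rot: [169.8, 0.2, 1.3]
contact_force: [-0.4, 0.6, -1.7]
grip_width: 0.694
```

Request:
{"name": "drive_tool", "arguments": {"rows": [[[0,0,0,0,-0.3,-2,255],[0,0,0,0,-0.5,-3,255],[0,0,0,0,-0.5,-3,255]]]}}

```text
time_s: 26.9
ee_pos: [530.6, -12.3, 39.3]
eef_rot: [169.8, 0.2, 1.4]
contact_force: [-2.8, -0.1, 7.3]
grip_width: 0.696
```

```bash
python3 rv.py 170 0 1.3
python3 - <<'E'
from h import *
s=cam("scene"); crop(s,"s18.png",300,150,390,240,6)
E
```

```text
26.9 [530.63821625 -12.29412859  39.29335209] [169.77422089   0.17401974   1.35730429] [  0.62809127  20.59163963 112.23339404 -13.8107235   48.05427484
   8.59012953] 0.6956397081782265 [-2.80149216 -0.14946684  7.25795875]
[ 0.00400995 -0.00294503 -0.00100613]
```

View pics/s18.png

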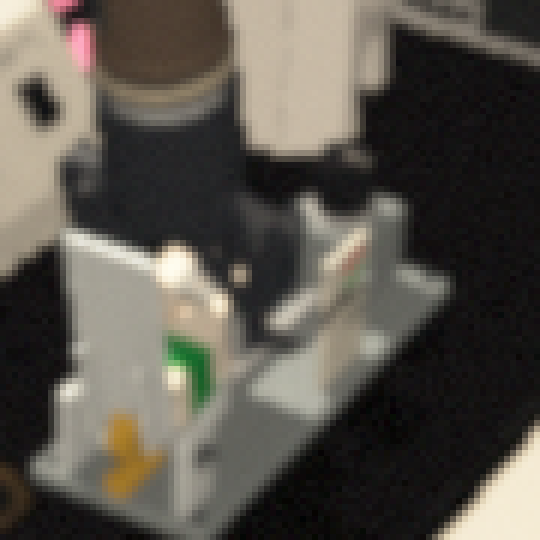

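Request:
{"name": "drive_tool", "arguments": {"rows": [[[0.002,-0.002,0,0,1,0.5,255],[0.002,-0.002,0,0,2,0,255],[0.002,-0.002,0,0,2,0,255]]]}}

```text
time_s: 27.2
ee_pos: [530.9, -12.1, 40.1]
eef_rot: [169.7, 0.1, 1.5]
contact_force: [-0.7, -7.0, 3.3]
grip_width: 0.697
```

Request:
{"name": "drive_tool", "arguments": {"rows": [[[0,0,0,0,0,0,100],[0,0,0,0,0,0,0],[0,0,0,0,0,0,0],[0,0,0,0,0,0,0]]]}}

```text
time_s: 27.53
ee_pos: [531.0, -11.6, 40.0]
eef_rot: [169.7, 0.1, 1.5]
contact_force: [0.2, -0.1, -0.3]
grip_width: 0.998
```

Request:
{"name": "drive_tool", "arguments": {"rows": [[[0,0,0,0,1,10,0],[0,0,0,0,4,30,0],[0,0,0,0,10,60,0],[0,0,0,0,17,100,0],[0,0,0,0,20,140,0]]]}}

```text
time_s: 27.95
ee_pos: [529.9, 9.3, 181.1]
eef_rot: [169.8, 0.2, 1.5]
contact_force: [1.4, -0.2, 0.7]
grip_width: 1.001
```

```bash
python3 rv.py 180 0 -3.2; python3 geo.py
python3 - <<'E'
from h import *
c=cam("top"); cv2.imwrite("pics/t6.png",cv2.resize(c["pixels"][180:250,230:350,::-1],None,fx=6,fy=6,interpolation=cv2.INTER_CUBIC))
E
```

```text
27.95 [529.88883427   9.33338744 181.14737799] [169.7627247    0.172293     1.51686282] [  2.96896503   9.22766229 107.24281578 -11.35639483  64.40806062
   6.43390115] 1.0009131937533962 [ 1.42532337 -0.23870275  0.70977267]
[ 0.17866137 -0.00562464 -0.08237419]
front slope deg -2.997834597210523 x at y=-100 472.83163412584304 84 10.734360147424368
back slope deg 2.3477745673943713 x at y=-100 587.7617768150732 79 11.642849514264872
right edge y [ 531.17016295 -218.17943405] 21
[[  0   0  20  18 295]
 [ 19   0   1   1   1]
 [  6   4  10   9  55]
 [  2  17   1   1   1]
 [  5  17   8   1   8]] [[361.36949153 208.39661017]
 [371.         200.        ]
 [362.30909091 207.81818182]
 [354.         217.        ]
 [360.5        217.        ]]
knob bbox ctr 362.5 208.0 [ 527.32023448 -174.39254717  101.        ] [ 527.97000973 -173.73884601  101.        ]
((250.5, 239.0), (18.0, 27.0), 90.0) world ((427.8365478515625, 225.24778747558594), (98.85980987548828, 64.96819305419922), 89.66242218017578) (241.21198156682027, 234.80875576036865, 188.99539170506912, 0.0)
```

View pics/t6.png

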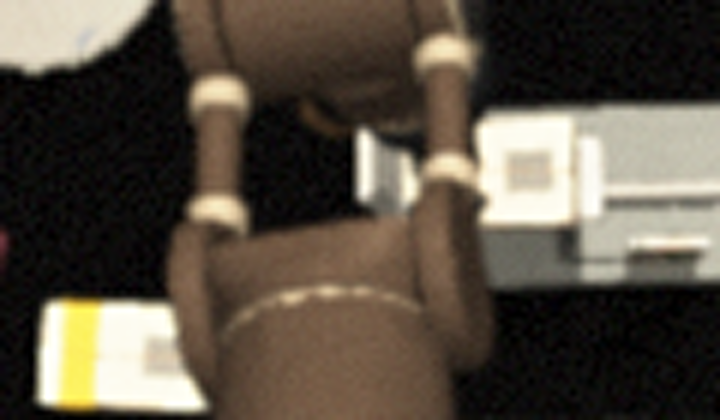

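Request:
{"name": "drive_tool", "arguments": {"rows": [[[0.04,0,-0.02,-15,36,10,0],[0.08,0,-0.04,-32,72,10,0],[0.12,0,-0.06,-50,108,10,0],[0.16,-0.005,-0.08,-68,144,10,0],[0.178,-0.005,-0.082,-85,180,10,0]]]}}

```text
time_s: 28.47
ee_pos: [451.2, 190.5, 199.2]
eef_rot: [-180.0, -1.0, -3.4]
contact_force: [-0.6, 0.4, -0.3]
grip_width: 1.0
```

Request:
{"name": "drive_tool", "arguments": {"rows": [[[0,0,0,-12,20,-10,0],[0,0,0,-15,27,-45,0],[0,0,0,-15,27,-85,0],[0,0,0,-15,27,-120,0],[0,0,0,-15,27,-140,0]]]}}

```text
time_s: 28.88
ee_pos: [432.7, 216.9, 55.7]
eef_rot: [179.9, -0.7, -3.4]
contact_force: [-0.1, 0.3, -0.3]
grip_width: 1.004
```

```bash
python3 rv.py 180 0 -3.2
python3 - <<'E'
from h import *
s=cam("scene"); crop(s,"s19.png",260,180,380,290,6)
E
```

```text
28.8833 [432.73719499 216.88583753  55.67777572] [179.91796189  -0.73694431  -3.35917178] [ 21.74226485  13.50853749 118.62064369  -0.52698993  47.23947517
  25.4576261 ] 1.0035006306007923 [-0.13872323  0.34170391 -0.29435408]
[0.00216529 0.01275913 0.00278724]
```

View pics/s19.png

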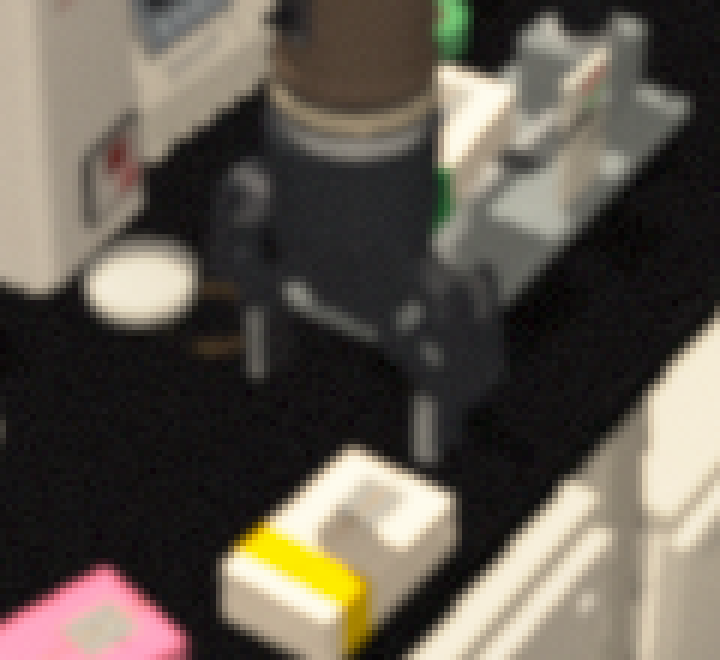

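Request:
{"name": "drive_tool", "arguments": {"rows": [[[0,0.012,0.003,-0.5,0,-25,0],[0,0.012,0.003,-0.5,0,-50,0],[0,0.012,0.003,-0.5,0,-70,0],[0,0.012,0.003,-0.5,0,-78,0],[0,0.012,0.003,-0.5,0,-80,0]]]}}

```text
time_s: 29.35
ee_pos: [428.8, 215.3, -28.0]
eef_rot: [179.7, 0.4, -3.2]
contact_force: [0.5, -0.2, 0.4]
grip_width: 0.999
```

Request:
{"name": "drive_tool", "arguments": {"rows": [[[0,0,0,0,0,0,0],[0,0,0,0,0,0,0],[0,0,0,0,0,0,0]]]}}

```text
time_s: 29.6
ee_pos: [430.3, 215.9, -26.5]
eef_rot: [179.7, 0.2, -3.2]
contact_force: [0.6, 0.7, 0.3]
grip_width: 1.002
```

```bash
python3 rv.py 180 0 -3.2
python3 - <<'E'
from h import *
s=cam("scene"); crop(s,"s20.png",260,180,380,290,6)
E
```

```text
29.6 [430.29900243 215.90878737 -26.47357646] [179.74690335   0.24204875  -3.21754112] [ 21.554697    22.8437902  119.26696676  -0.20753744  38.21525131
  24.93512939] 1.002424535829932 [0.56577978 0.71483319 0.30488612]
[ 0.00417397 -0.00446518  0.00029682]
```

View pics/s20.png

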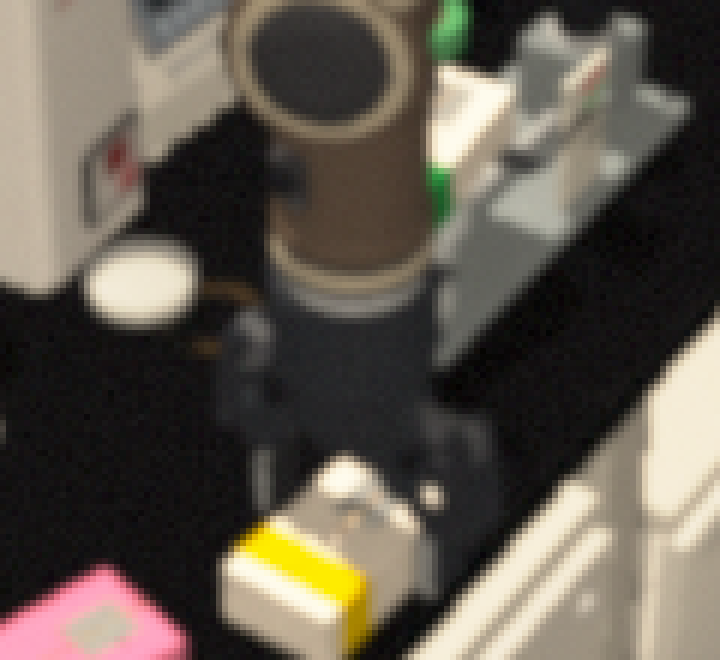

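Request:
{"name": "drive_tool", "arguments": {"rows": [[[0.004,-0.004,0,1,0,-2,0],[0.004,-0.004,0,1,0,-2,100],[0.004,-0.004,0,1,0,-2,255],[0.004,-0.004,0,1,0,-2,255],[0.004,-0.004,0,1,0,-2,255]]], "newtons": 40}}

```text
time_s: 30.07
ee_pos: [431.7, 216.0, -27.9]
eef_rot: [180.0, -0.0, -3.2]
contact_force: [-1.0, -0.9, 5.5]
grip_width: 0.693
```

Request:
{"name": "drive_tool", "arguments": {"rows": [[[0,0,0,0,0,0,255],[0,0,0,0,0,0,255],[0,0,0,0,0,0,255]]]}}

```text
time_s: 30.32
ee_pos: [431.6, 216.0, -27.9]
eef_rot: [180.0, 0.0, -3.2]
contact_force: [-0.4, 0.3, 1.7]
grip_width: 0.697
```

Request:
{"name": "drive_tool", "arguments": {"rows": [[[0,0,0,0,0,15,255],[0,0,0,0,0,50,255],[0,0,0,0,0,90,255],[0,0,0,0,0,130,255],[0,0,0,0,0,170,255]]]}}

```text
time_s: 30.73
ee_pos: [430.4, 215.5, 142.8]
eef_rot: [179.9, 0.1, -3.2]
contact_force: [0.5, 1.4, -2.2]
grip_width: 0.695
```

Request:
{"name": "drive_tool", "arguments": {"rows": [[[0,0,0,0,0,40,255],[0,0,0,0,0,70,255],[0,0,0,0,0,70,255]]]}}

```text
time_s: 30.98
ee_pos: [435.2, 217.5, 220.2]
eef_rot: [-179.7, -0.6, -3.2]
contact_force: [1.4, 0.5, -0.7]
grip_width: 0.694
```

```bash
python3 rv.py 170 0 1.3
python3 - <<'E'
from h import *
s=cam("scene"); crop(s,"s21.png",250,110,390,250,4)
E
```

```text
30.9833 [435.17388255 217.47838584 220.17471551] [-179.71212547   -0.6260779    -3.21211875] [2.14231056e+01 5.86057946e-01 1.11167829e+02 7.63267340e-04
 6.75570255e+01 2.46333643e+01] 0.6943667706537889 [ 1.42662229  0.51928758 -0.72642321]
[-0.17939376  0.01389572  0.07755779]
```

View pics/s21.png

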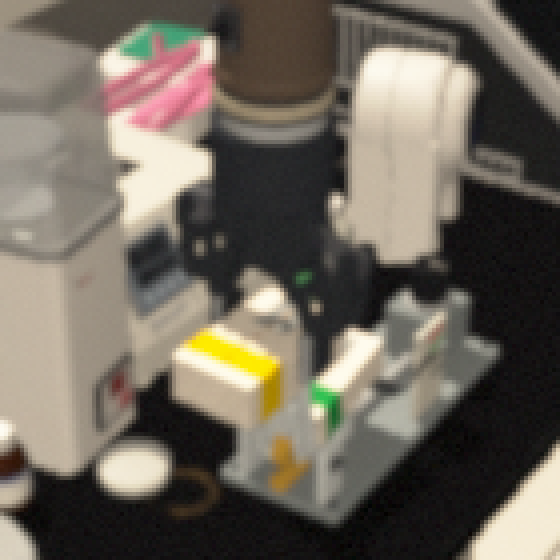

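Request:
{"name": "drive_tool", "arguments": {"rows": [[[-0.03,0.003,0.01,15,-36,0,255],[-0.07,0.006,0.03,30,-72,0,255],[-0.1,0.009,0.05,45,-110,0,255],[-0.14,0.012,0.06,60,-147,0,255],[-0.178,0.014,0.077,75,-184,0,255]]]}}

```text
time_s: 31.45
ee_pos: [506.9, 30.8, 213.9]
eef_rot: [169.8, 0.6, 1.3]
contact_force: [0.5, 0.3, -3.0]
grip_width: 0.699
```

Request:
{"name": "drive_tool", "arguments": {"rows": [[[0,0,0,15,-30,0,255],[0,0,0,25,-50,0,255],[0,0,0,25,-50,0,255],[0,0,0,25,-50,-20,255],[0,0,0,25,-50,-40,255]]]}}

```text
time_s: 31.87
ee_pos: [531.6, -19.2, 172.3]
eef_rot: [169.9, 0.6, 1.2]
contact_force: [-0.7, -0.5, -2.6]
grip_width: 0.7
```

```bash
python3 rv.py 170 0 1.3
```

```text
31.8667 [531.55490073 -19.23262502 172.30259673] [169.89624087   0.60047866   1.18116678] [ -0.19288896   9.96261221 107.48103721 -11.3309626   63.36641443
   3.73729715] 0.700245044070203 [-0.74655202 -0.52614944 -2.56408979]
[ 0.0020374  -0.01043866  0.00206452]
```

Down to z≈92.

Request:
{"name": "drive_tool", "arguments": {"rows": [[[0.002,-0.01,0.002,0,-1,-20,255],[0.002,-0.01,0.002,0,-1,-45,255],[0.002,-0.01,0.002,0,-1,-65,255],[0.002,-0.01,0.002,0,-1,-75,255],[0.002,-0.01,0.002,0,-1,-75,255]]]}}

```text
time_s: 32.28
ee_pos: [527.0, -19.7, 92.7]
eef_rot: [170.0, 0.6, 1.3]
contact_force: [-0.3, -0.1, -2.6]
grip_width: 0.695
```

Request:
{"name": "drive_tool", "arguments": {"rows": [[[0,0,0,0,0,0,255],[0,0,0,0,0,0,255],[0,0,0,0,0,0,255]]]}}

```text
time_s: 32.53
ee_pos: [527.7, -19.5, 93.6]
eef_rot: [170.0, 0.5, 1.3]
contact_force: [0.8, 0.3, -1.8]
grip_width: 0.694
```

```bash
python3 rv.py 170 0 1.3
python3 - <<'E'
from h import *
s=cam("scene"); crop(s,"s22.png",300,130,390,240,6)
E
```

```text
32.5333 [527.73943065 -19.50120888  93.604822  ] [170.03976205   0.49249618   1.3162397 ] [ -0.31732566  15.45513987 111.17632439 -12.32406478  54.20995453
   5.62255825] 0.694024581198052 [ 0.84299996  0.25222529 -1.81225222]
[-0.00049756 -0.00860928 -0.00028045]
```

View pics/s22.png

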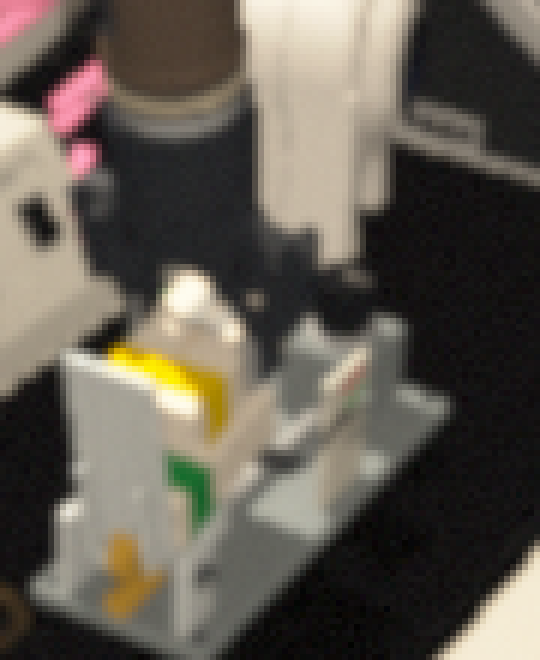

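Request:
{"name": "drive_tool", "arguments": {"rows": [[[0,-0.008,0,3,2,-5,255],[0,-0.008,0,3.5,5,-9,255],[0,-0.008,0,3.5,8,-10,255],[0,-0.008,0,3.5,10,-10,255],[0,-0.008,0,3.5,10,-10,255]]]}}

```text
time_s: 33.0
ee_pos: [531.5, -9.0, 83.8]
eef_rot: [170.0, 0.0, 1.3]
contact_force: [0.0, -0.3, -1.4]
grip_width: 0.696
```

Request:
{"name": "drive_tool", "arguments": {"rows": [[[0,0,0,0,2,0,255],[0,0,0,0,4,0,255],[0,0,0,0,5,0,255],[0,0,0,0,5,0,255]]]}}

```text
time_s: 33.33
ee_pos: [531.5, -5.0, 84.0]
eef_rot: [169.9, 0.0, 1.4]
contact_force: [0.1, -3.6, 0.0]
grip_width: 0.691
```

```bash
python3 rv.py 170 0 1.3
```

```text
33.3333 [531.52135501  -4.95809507  84.00283897] [1.69923521e+02 1.58068513e-02 1.37206706e+00] [  1.32118622  16.51614149 111.16098919 -12.65332923  53.00887804
   7.64138804] 0.691194610234241 [ 0.13827071 -3.61376181  0.04982928]
[ 0.00134089 -0.00024468 -0.00125799]
```

Request:
{"name": "drive_tool", "arguments": {"rows": [[[0.001,0,-0.001,-0.4,-1,-2,255],[0.001,0,-0.001,-0.4,-1.6,-5,255],[0.001,0,-0.001,-0.4,-2,-8,255],[0.001,0,-0.001,-0.4,-2.4,-10,255],[0.001,0,-0.001,-0.4,-2.4,-10,255]]]}}

```text
time_s: 33.75
ee_pos: [530.4, -7.2, 73.1]
eef_rot: [170.0, 0.1, 1.3]
contact_force: [-0.7, -0.4, -1.7]
grip_width: 0.695
```

Request:
{"name": "drive_tool", "arguments": {"rows": [[[0,0,0,0,-0.2,-1.5,255],[0,0,0,0,-0.4,-3,255],[0,0,0,0,-0.4,-3,255]]]}}

```text
time_s: 34.0
ee_pos: [530.8, -7.3, 71.7]
eef_rot: [170.0, 0.1, 1.3]
contact_force: [-4.5, 1.6, 7.3]
grip_width: 0.699
```

Seat against the backstop, release, rise.

Request:
{"name": "drive_tool", "arguments": {"rows": [[[0,0,0,0,1,0.5,255],[0,0,0,0,2,0,255],[0,0,0,0,2,0,255]]]}}

```text
time_s: 34.25
ee_pos: [530.7, -7.2, 72.3]
eef_rot: [169.8, 0.1, 1.3]
contact_force: [-1.1, -6.5, 1.8]
grip_width: 0.691
```

Request:
{"name": "drive_tool", "arguments": {"rows": [[[0,0,0,0,0,0,100],[0,0,0,0,0,0,0],[0,0,0,0,0,0,0],[0,0,0,0,0,0,0]]]}}

```text
time_s: 34.58
ee_pos: [531.1, -6.8, 72.4]
eef_rot: [169.8, 0.1, 1.4]
contact_force: [0.7, 0.2, -0.5]
grip_width: 0.997
```

Request:
{"name": "drive_tool", "arguments": {"rows": [[[0,0,0,0,1,10,0],[0,0,0,0,4,30,0],[0,0,0,0,6,50,0],[0,0,0,0,8,80,0],[0,0,0,0,0,115,0]]]}}

```text
time_s: 35.0
ee_pos: [529.6, -5.3, 187.5]
eef_rot: [169.9, 0.3, 1.4]
contact_force: [-0.1, -0.9, -0.5]
grip_width: 1.0
```

```bash
python3 rv.py 180 0 140
python3 - <<'E'
from h import *
s=cam("scene"); crop(s,"s23.png",300,130,390,240,6)
E
```

```text
35.0 [529.58379405  -5.26317601 187.45728822] [169.9066901    0.29447255   1.44321155] [  1.30430553   8.66960185 107.0818341  -11.15571647  64.94023092
   4.63361148] 0.9999958051830714 [-0.0578454  -0.87295827 -0.53584315]
[0.08138394 0.21261992 2.41002576]
```

View pics/s23.png

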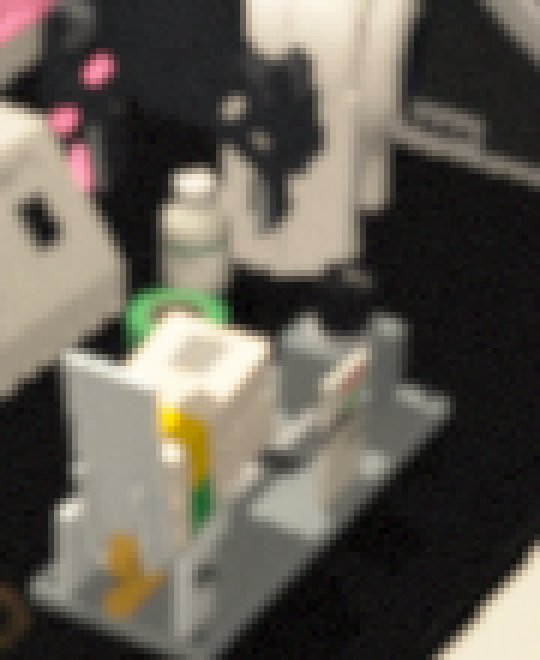

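Request:
{"name": "drive_tool", "arguments": {"rows": [[[0.02,0,0.12,1,-33,0,0],[0.05,0.01,0.24,2,-66,0,0],[0.09,0.02,0.36,3,-100,0,0],[0.12,0.03,0.48,4,-133,0,0],[0.15,0.04,0.6,5,-168,0,0]]]}}

```text
time_s: 35.47
ee_pos: [541.1, -161.8, 198.2]
eef_rot: [176.7, -0.7, 29.1]
contact_force: [-0.0, 1.0, 0.8]
grip_width: 1.0
```

Request:
{"name": "drive_tool", "arguments": {"rows": [[[0,0,0.12,0,0,0,0],[0,0,0.24,0,0,0,0],[0,0,0.36,0,0,0,0],[0,0,0.48,0,0,0,0],[0,0,0.6,0,0,0,0]]]}}

```text
time_s: 35.88
ee_pos: [541.3, -161.9, 198.9]
eef_rot: [176.6, -0.7, 63.8]
contact_force: [-0.1, 0.6, -0.8]
grip_width: 1.005
```

Request:
{"name": "drive_tool", "arguments": {"rows": [[[0,0,0.12,0,0,0,0],[0,0,0.24,0,0,0,0],[0,0,0.36,0,0,0,0],[0,0,0.48,0,0,0,0],[0,0,0.6,0,0,0,0]]]}}

```text
time_s: 36.3
ee_pos: [541.5, -161.8, 199.6]
eef_rot: [176.6, -0.7, 98.5]
contact_force: [1.0, 0.3, -0.1]
grip_width: 1.001
```

```bash
python3 rv.py 180 0 137
python3 - <<'E'
from h import *
c=cam("top"); cv2.imwrite("pics/t7.png",cv2.resize(c["pixels"][185:235,280:390,::-1],None,fx=7,fy=7,interpolation=cv2.INTER_CUBIC)); cv2.imwrite("pics/t8.png",c["pixels"][:,:,::-1])
s=cam("scene"); crop(s,"s24.png",300,130,390,240,6)
E
```

```text
36.3 [ 541.54015171 -161.76255198  199.61810669] [176.56655091  -0.70722416  98.51149543] [ -22.50857177    9.38487114  104.16121838    2.64378169   63.89807708
 -122.10925399] 1.0011986608253265 [ 1.03909577  0.30628716 -0.0747146 ]
[-0.0395672   0.0481844   0.67190821]
```

View pics/t7.png

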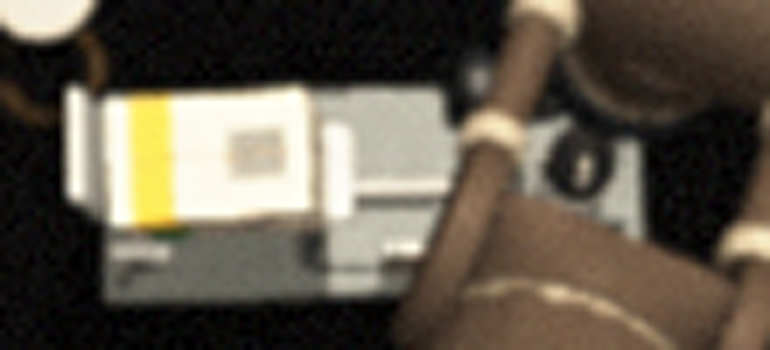

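View pics/t8.png

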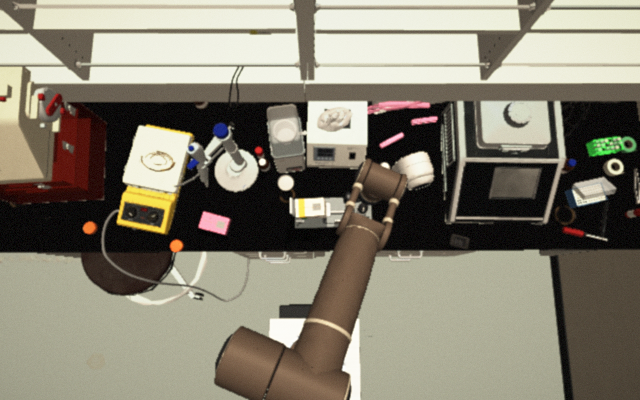

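View pics/s24.png

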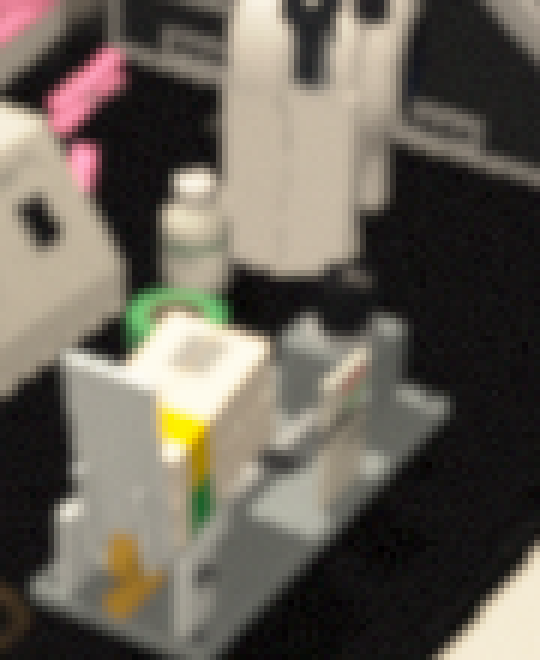

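Run:
```python
from h import *
c=cam("top"); im=c["pixels"]
for u in (303,306,309,313,316,319,322):
    col=im[190:225,u].astype(int).min(-1); col2=im[190:225,u].astype(int).max(-1)
    # top edge: first >190 ; bottom edge last >190
    r=np.where(col2>200)[0]; y0,y1=190+r[0],190+r[-1]
    # top-face z: at carton top; depth slope
    z=141 + (u-309)*0.6
    a=ray(c,u,y0-.5,z);b=ray(c,u,y1+.5,z); print(u,y0,y1,a.round(1),b.round(1),((a+b)/2)[0].round(1), (a-b)[0].round(1))
u=327
col2=im[190:225,u].astype(int).max(-1); r=np.where(col2>215)[0]; print(u,190+r, [ray(c,u,190+r[0]-.5,71)[0],ray(c,u,190+r[-1]+.5,71)[0]])
```

```text
303 199 216 [555.1  33.2 137.4] [492.7  33.1 137.4] 523.9 62.4
306 199 215 [554.7  22.8 139.2] [495.8  22.9 139.2] 525.3 58.9
309 199 215 [554.3  12.5 141. ] [495.5  12.7 141. ] 524.9 58.8
313 199 215 [553.8  -1.2 143.4] [495.1  -0.9 143.4] 524.4 58.7
316 198 215 [556.9 -11.4 145.2] [494.7 -11.1 145.2] 525.8 62.1
319 198 214 [556.5 -21.6 147. ] [497.8 -21.3 147. ] 527.2 58.6
322 198 214 [556.1 -31.8 148.8] [497.5 -31.4 148.8] 526.8 58.6
327 [203 204 205 206 207 208 209 210 211 212 213 214 215] [np.float64(553.0476463935105), np.float64(505.98801596967223)]
```

Run:
```python
from h import *
c=cam("top"); A=np.mean([cam("top")["pixels"].astype(float) for i in range(6)],0); g=A.max(-1)
def edges(u,lo,hi,th):
    col=g[:,u-1:u+2].mean(1); 
    up=None
    for v in range(lo,hi):
        if col[v]<th<=col[v+1]: up=v+(th-col[v])/(col[v+1]-col[v]); break
    for v in range(hi,lo,-1):
        if col[v]<th<=col[v-1]: dn=v-(th-col[v])/(col[v-1]-col[v]); break
    return up,dn
ey=np.array([-.0227,.9997])
for u in range(303,324,2):
    v0,v1=edges(u,192,222,170); z=141+(u-309)*0.6
    a=ray(c,u,v0,z);b=ray(c,u,v1,z); m=(a+b)/2; print(u,round(v0,2),round(v1,2),"w %.1f"%(a-b)[0],"mid-x minus stage midline(527.5@y=0) %.1f"%(m[0]-(527.5-.0227*m[1])))
for u in (326,327,328):
    print(u,g[196:222,u].round(0)); v0,v1=edges(u,196,220,205); a=ray(c,u,v0,71);b=ray(c,u,v1,71); m=(a+b)/2; print("plat",v0,v1,(a-b)[0],m[0]-(527.5-.0227*m[1]))
```

```text
303 198.19 216.63 w 63.9 mid-x minus stage midline(527.5@y=0) -2.5
305 198.11 216.35 w 63.2 mid-x minus stage midline(527.5@y=0) -2.3
307 198.03 216.15 w 62.8 mid-x minus stage midline(527.5@y=0) -2.2
309 197.92 216.11 w 62.9 mid-x minus stage midline(527.5@y=0) -2.3
311 197.88 216.16 w 63.2 mid-x minus stage midline(527.5@y=0) -2.7
313 197.83 216.03 w 62.9 mid-x minus stage midline(527.5@y=0) -2.8
315 197.72 215.75 w 62.3 mid-x minus stage midline(527.5@y=0) -2.6
317 197.55 215.5 w 62.0 mid-x minus stage midline(527.5@y=0) -2.2
319 197.34 215.38 w 62.2 mid-x minus stage midline(527.5@y=0) -2.1
321 197.12 215.46 w 63.2 mid-x minus stage midline(527.5@y=0) -2.2
323 197.55 215.08 w 60.4 mid-x minus stage midline(527.5@y=0) -2.7
326 [ 18.  69. 144. 185. 192. 188. 204. 234. 236. 230. 222. 225. 228. 227.
 227. 228. 228. 230. 226. 205. 169. 140. 112. 108. 110. 112.]
plat 202.1679012345679 214.8248407643312 45.83680825570195 2.7834302567993063
327 [ 18.  68. 143. 187. 194. 192. 219. 248. 251. 250. 248. 249. 248. 248.
 249. 249. 250. 251. 251. 243. 205. 180. 176. 175. 176. 172.]
plat 201.70676691729324 215.74809160305344 50.84137052873757 1.8630649469392893
328 [ 17.  65. 144. 187. 192. 188. 212. 249. 252. 252. 251. 251. 251. 251.
 252. 252. 252. 253. 254. 248. 213. 191. 194. 194. 195. 194.]
plat 201.7 216.0927536231884 52.107420553011195 1.1569827886552275
```

Request:
{"name": "drive_tool", "arguments": {"rows": [[[-0.007,0.009,0.12,-2,-3,0,0],[-0.014,0.018,0.24,-4,-6,0,0],[-0.021,0.027,0.36,-6,-9,0,0],[-0.028,0.036,0.48,-7,-12,-20,0],[-0.037,0.045,0.6,-7,-12,-50,0]]]}}

```text
time_s: 37.22
ee_pos: [537.8, -175.9, 152.3]
eef_rot: [179.6, 0.6, 132.8]
contact_force: [0.7, 0.3, -0.9]
grip_width: 0.996
```

Request:
{"name": "drive_tool", "arguments": {"rows": [[[0,0,0.05,0,0,-10,0],[0,0,0.06,0,0,-10,0],[0,0,0.06,0,0,-10,0]]]}}

```text
time_s: 37.47
ee_pos: [537.5, -175.7, 141.9]
eef_rot: [179.7, 0.5, 136.1]
contact_force: [0.3, -1.0, 1.3]
grip_width: 0.998
```

```bash
python3 rv.py 180 0 137
```

```text
37.4667 [ 537.49568794 -175.69608655  141.86392622] [179.65344092   0.50151246 136.13162238] [ -22.60015705   14.495248    105.13542347    0.16323252   59.77636793
 -158.81473376] 0.9981375441845871 [ 0.26130362 -1.03801739  1.26361042]
[0.00162565 0.01051474 0.01512943]
```

Request:
{"name": "drive_tool", "arguments": {"rows": [[[0.002,0.01,0.015,-3,2,-20,0],[0.002,0.01,0.015,-3,2,-45,0],[0.002,0.01,0.015,-3,2,-70,0],[0.002,0.01,0.015,-3,2,-88,0],[0.002,0.01,0.015,-3,2,-96,0]]]}}

```text
time_s: 37.88
ee_pos: [533.7, -173.4, 44.7]
eef_rot: [-180.0, -0.1, 136.9]
contact_force: [0.2, 0.4, -0.0]
grip_width: 1.002
```

Request:
{"name": "drive_tool", "arguments": {"rows": [[[0,0,0,0,0,0,0],[0,0,0,0,0,0,0],[0,0,0,0,0,0,0]]]}}

```text
time_s: 38.13
ee_pos: [535.3, -174.1, 46.5]
eef_rot: [179.9, 0.1, 136.9]
contact_force: [0.1, 0.4, 0.1]
grip_width: 0.996
```

```bash
python3 rv.py 180 0 137
```

```text
38.1333 [ 535.34109801 -174.06805665   46.49591902] [1.79933190e+02 8.04945748e-02 1.36877237e+02] [-2.24651223e+01  2.21442654e+01  1.07976708e+02  4.46811753e-02
  4.97801469e+01 -1.59371229e+02] 0.9958162546386647 [0.13349239 0.42884814 0.06378009]
[0.00010729 0.00182261 0.0021418 ]
```

Request:
{"name": "drive_tool", "arguments": {"rows": [[[0,0,0,-0.8,0.5,-4,0],[0,0,0,-0.8,0.5,-4,100],[0,0,0,-0.8,0.5,-4,255],[0,0,0,-0.8,0.5,-4,255],[0,0,0,-0.8,0.5,-4,255]]], "newtons": 60}}

```text
time_s: 38.55
ee_pos: [534.8, -173.7, 42.8]
eef_rot: [179.9, 0.1, 136.9]
contact_force: [-0.4, 0.8, 0.0]
grip_width: 0.455
```

Request:
{"name": "drive_tool", "arguments": {"rows": [[[0,0,0,0,0,0,255],[0,0,0,0,0,0,255],[0,0,0,0,0,0,255]]]}}

```text
time_s: 38.8
ee_pos: [534.9, -173.8, 43.2]
eef_rot: [179.9, 0.1, 136.9]
contact_force: [-1.5, 0.8, 3.0]
grip_width: 0.406
```

```bash
python3 rv.py 180 0 137
```

```text
38.8 [ 534.90994325 -173.79140207   43.182373  ] [1.79921635e+02 1.29361474e-01 1.36873713e+02] [-2.24518288e+01  2.23681338e+01  1.08147372e+02  3.64463513e-02
  4.93358015e+01 -1.59349344e+02] 0.4064235476608485 [-1.45774626  0.75668831  3.00489773]
[0.00054236 0.00258343 0.00220258]
```

Request:
{"name": "drive_tool", "arguments": {"rows": [[[0,0,-0.12,0,0,0,255],[0,0,-0.24,0,0,0,255],[0,0,-0.36,0,0,0,255],[0,0,-0.48,0,0,0,255],[0,0,-0.6,0,0,0,255]]]}}

```text
time_s: 39.22
ee_pos: [535.0, -174.1, 43.2]
eef_rot: [179.9, 0.2, 102.2]
contact_force: [1.2, -0.9, 1.7]
grip_width: 0.405
```

Request:
{"name": "drive_tool", "arguments": {"rows": [[[0,0,-0.12,0,0,0,255],[0,0,-0.24,0,0,0,255],[0,0,-0.36,0,0,0,255],[0,0,-0.48,0,0,0,255],[0,0,-0.6,0,0,0,255]]]}}

```text
time_s: 39.63
ee_pos: [534.9, -174.5, 43.2]
eef_rot: [179.9, 0.2, 67.5]
contact_force: [-0.6, -1.3, 1.5]
grip_width: 0.403
```

Request:
{"name": "drive_tool", "arguments": {"rows": [[[0,0,-0.12,0,0,0,255],[0,0,-0.24,0,0,0,255],[0,0,-0.36,0,0,0,255],[0,0,-0.48,0,0,0,255],[0,0,-0.6,0,0,0,255]]]}}

```text
time_s: 40.05
ee_pos: [534.6, -174.8, 43.2]
eef_rot: [179.9, 0.3, 32.8]
contact_force: [-0.6, -1.3, 2.1]
grip_width: 0.404
```

```bash
python3 rv.py
python3 - <<'E'
from h import *
s=cam("scene"); crop(s,"s25.png",300,130,390,240,6)
E
```

```text
40.05 [ 534.59257874 -174.77021041   43.15523014] [179.91480801   0.25260241  32.79201085] [-22.38112613  22.50661924 107.94579747  -0.33606333  49.62239818
 -54.955448  ] 0.40447700787843366 [-0.57453002 -1.32980551  2.11156457]
```

View pics/s25.png

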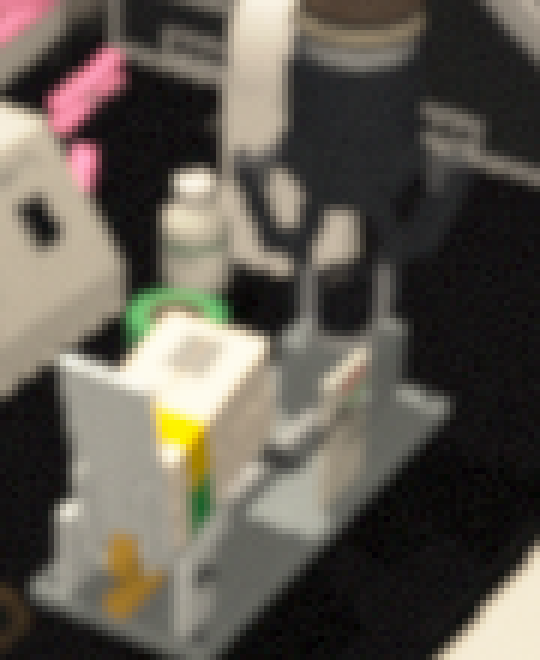

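Stack stands unchanged against the backstop (box at about 200,420); continue.

Request:
{"name": "drive_tool", "arguments": {"rows": [[[0,0,-0.12,0,0,0,255],[0,0,-0.24,0,0,0,255],[0,0,-0.36,0,0,0,255],[0,0,-0.48,0,0,0,255],[0,0,-0.6,0,0,0,255]]]}}

```text
time_s: 40.52
ee_pos: [534.2, -174.8, 43.2]
eef_rot: [179.9, 0.3, -2.0]
contact_force: [-2.5, -0.7, 1.9]
grip_width: 0.403
```

Request:
{"name": "drive_tool", "arguments": {"rows": [[[0,0,-0.12,0,0,0,255],[0,0,-0.24,0,0,0,255],[0,0,-0.36,0,0,0,255],[0,0,-0.48,0,0,0,255],[0,0,-0.6,0,0,0,255]]]}}

```text
time_s: 40.93
ee_pos: [533.8, -174.6, 43.2]
eef_rot: [179.9, 0.3, -36.5]
contact_force: [-2.5, 1.4, 2.1]
grip_width: 0.402
```

Request:
{"name": "drive_tool", "arguments": {"rows": [[[0,0,-0.12,0,0,0,255],[0,0,-0.24,0,0,0,255],[0,0,-0.36,0,0,0,255],[0,0,-0.48,0,0,0,255],[0,0,-0.6,0,0,0,255]]]}}

```text
time_s: 41.35
ee_pos: [533.7, -174.2, 43.2]
eef_rot: [179.9, 0.4, -71.1]
contact_force: [-1.0, 1.2, 2.3]
grip_width: 0.401
```

Request:
{"name": "drive_tool", "arguments": {"rows": [[[0,0,-0.12,0,0,0,255],[0,0,-0.24,0,0,0,255],[0,0,-0.36,0,0,0,255],[0,0,-0.48,0,0,0,255],[0,0,-0.6,0,0,0,255]]]}}

```text
time_s: 41.77
ee_pos: [533.8, -173.8, 43.2]
eef_rot: [179.9, 0.4, -105.7]
contact_force: [-0.4, 1.6, 2.0]
grip_width: 0.404
```

Request:
{"name": "drive_tool", "arguments": {"rows": [[[0,0,-0.12,0,0,0,255],[0,0,-0.24,0,0,0,255],[0,0,-0.36,0,0,0,255],[0,0,-0.48,0,0,0,255],[0,0,-0.6,0,0,0,255]]]}}

```text
time_s: 42.18
ee_pos: [534.1, -173.5, 43.2]
eef_rot: [179.9, 0.5, -140.2]
contact_force: [1.5, 0.9, 1.1]
grip_width: 0.4
```

Request:
{"name": "drive_tool", "arguments": {"rows": [[[0,0,-0.12,0,0,0,255],[0,0,-0.24,0,0,0,255],[0,0,-0.36,0,0,0,255],[0,0,-0.48,0,0,0,255],[0,0,-0.58,0,0,0,255]]]}}

```text
time_s: 42.6
ee_pos: [534.6, -173.5, 43.2]
eef_rot: [179.9, 0.5, -173.6]
contact_force: [1.3, -0.1, 0.5]
grip_width: 0.401
```

```bash
python3 rv.py
python3 - <<'E'
from h import *
s=cam("scene"); crop(s,"s26.png",300,130,390,240,6)
E
```

```text
42.6 [ 534.56217301 -173.51881375   43.18066745] [ 179.92500679    0.49527142 -173.6058702 ] [-22.61189076  22.18138324 108.42687982   0.40514135  48.99565853
 150.72889166] 0.40113439637903586 [ 1.3036589  -0.1120389   0.49476826]
```

View pics/s26.png

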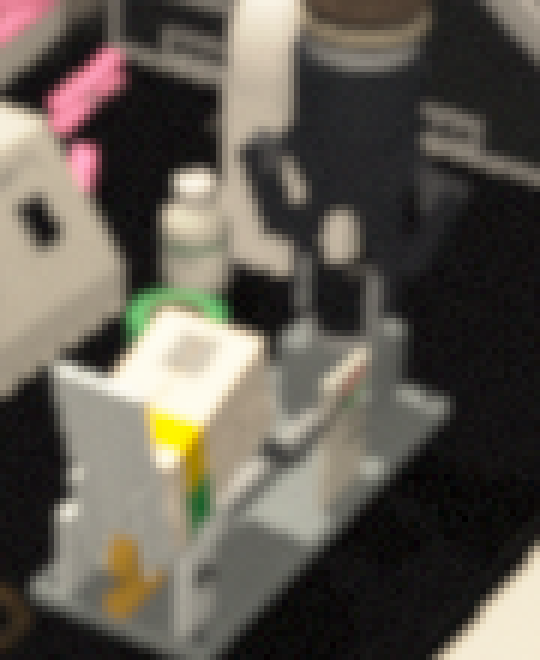

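Request:
{"name": "drive_tool", "arguments": {"rows": [[[0,0,0,0,0,0,60],[0,0,0,0,0,0,0],[0,0,0,0,0,0,0],[0,0,0,0,0,0,0],[0,0,0,0,0,0,0]]]}}

```text
time_s: 43.07
ee_pos: [534.6, -173.5, 43.2]
eef_rot: [179.9, 0.5, -173.7]
contact_force: [0.3, 0.3, 0.2]
grip_width: 1.001
```

Request:
{"name": "drive_tool", "arguments": {"rows": [[[0,0,0.12,0,0,0,0],[0,0,0.24,0,0,0,0],[0,0,0.36,0,0,0,0],[0,0,0.48,0,0,0,0],[0,0,0.6,0,0,0,0]]]}}

```text
time_s: 43.48
ee_pos: [534.5, -173.6, 43.2]
eef_rot: [179.9, 0.5, -138.9]
contact_force: [-0.4, -0.9, 0.1]
grip_width: 0.996
```

Request:
{"name": "drive_tool", "arguments": {"rows": [[[0,0,0.12,0,0,0,0],[0,0,0.24,0,0,0,0],[0,0,0.36,0,0,0,0],[0,0,0.48,0,0,0,0],[0,0,0.6,0,0,0,0]]]}}

```text
time_s: 43.9
ee_pos: [534.5, -173.6, 43.3]
eef_rot: [179.9, 0.5, -104.2]
contact_force: [0.3, -0.6, -0.2]
grip_width: 1.002
```

Request:
{"name": "drive_tool", "arguments": {"rows": [[[0,0,0,0,0,0,0],[0,0,0,0,0,0,150],[0,0,0,0,0,0,255],[0,0,0,0,0,0,255],[0,0,0,0,0,0,255]]]}}

```text
time_s: 44.32
ee_pos: [534.5, -173.6, 43.2]
eef_rot: [179.9, 0.5, -104.2]
contact_force: [-0.8, -2.0, 0.5]
grip_width: 0.456
```

Request:
{"name": "drive_tool", "arguments": {"rows": [[[0,0,0,0,0,0,255],[0,0,0,0,0,0,255],[0,0,0,0,0,0,255]]]}}

```text
time_s: 44.57
ee_pos: [534.4, -173.8, 43.6]
eef_rot: [179.9, 0.5, -104.3]
contact_force: [-1.0, -1.2, 3.2]
grip_width: 0.406
```

Request:
{"name": "drive_tool", "arguments": {"rows": [[[0,0,-0.12,0,0,0,255],[0,0,-0.24,0,0,0,255],[0,0,-0.36,0,0,0,255],[0,0,-0.48,0,0,0,255],[0,0,-0.6,0,0,0,255]]]}}

```text
time_s: 44.98
ee_pos: [534.6, -174.0, 43.6]
eef_rot: [180.0, 0.5, -139.0]
contact_force: [-1.0, -0.6, 0.6]
grip_width: 0.403
```

Request:
{"name": "drive_tool", "arguments": {"rows": [[[0,0,-0.1,0,0,0,255],[0,0,-0.2,0,0,0,255],[0,0,-0.2,0,0,0,255]]]}}

```text
time_s: 45.23
ee_pos: [534.7, -174.0, 43.6]
eef_rot: [180.0, 0.5, -150.5]
contact_force: [0.5, -0.2, 0.2]
grip_width: 0.404
```

```bash
python3 rv.py
python3 - <<'E'
from h import *
s=cam("scene"); A=np.mean([cam("scene")["pixels"].astype(float) for i in range(8)],0).astype(np.uint8)
cv2.imwrite("pics/s27.png",cv2.resize(A[180:213,346:370,::-1],None,fx=30,fy=18,interpolation=cv2.INTER_CUBIC))
# tilt from carton top plane via top depth
Z=[];
for i in range(14):
    c=cam("top"); Z.append(c["z_map"])
c["z_map"]=np.mean(np.array(Z,float),0); Q=pts(c).reshape(-1,3)
m=(abs(Q[:,0]-525)<22)&(Q[:,1]<48)&(Q[:,1]>-38)&(Q[:,2]>110)&(Q[:,2]<180); q=Q[m]
for it in range(3):
    A_=np.c_[q[:,0]-525,q[:,1],np.ones(len(q))]; k=np.linalg.lstsq(A_,q[:,2],rcond=None)[0]; r=q[:,2]-A_@k; print(len(q),np.degrees(np.arctan(-k[1])),np.degrees(np.arctan(k[0])),k[2],r.std(), np.degrees(r.std()/np.sqrt(((q[:,1]-q[:,1].mean())**2).sum()))); q=q[abs(r)<2.5*r.std()]
E
```

```text
45.2333 [ 534.68527707 -173.99317503   43.60479781] [ 179.96077208    0.48350899 -150.53642128] [-22.71388335  22.23562683 108.28165177   0.53616497  49.2184485
 127.4730967 ] 0.40408264926842047 [ 0.50104288 -0.17473153  0.2282818 ]
299 8.974636727836167 -0.265174275385518 133.5724407737992 5.50854645765021 0.7414119504008414
288 12.69011514707407 -0.48539799408294376 134.94392874294635 2.7413691837455003 0.3905455734476473
277 14.671462938870588 -0.10694919564269441 135.73403417005878 1.0373571919745415 0.156523896013281
```

View pics/s27.png

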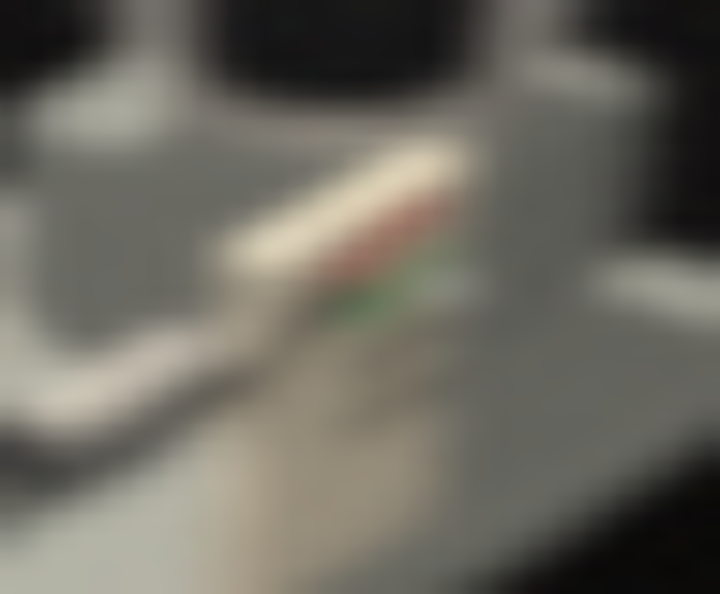

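Run:
```python
from h import *
Z=[];
for i in range(20):
    c=cam("top"); Z.append(c["z_map"])
c["z_map"]=np.mean(np.array(Z,float),0); Q=pts(c).reshape(-1,3)
for lo,hi in((-28,42),(-24,38),(-20,34)):
    m=(abs(Q[:,0]-526)<22)&(Q[:,1]<hi)&(Q[:,1]>lo)&(Q[:,2]>100)&(Q[:,2]<190); q=Q[m]
    A_=np.c_[q[:,0]-525,q[:,1],np.ones(len(q))]; k=np.linalg.lstsq(A_,q[:,2],rcond=None)[0]; r=q[:,2]-A_@k; print(len(q),np.degrees(np.arctan(-k[1])),np.degrees(np.arctan(k[0])),k[2],r.std(), np.degrees(r.std()/np.sqrt(((q[:,1]-q[:,1].mean())**2).sum())))
```

```text
240 15.015512778193568 0.10602634060063451 135.74620968242405 0.7642827768190935 0.14403211642381206
218 15.028672634532926 0.0802979468722342 135.7588395165891 0.7723066312088447 0.16844042979359247
194 15.104465597273101 0.17777934506301116 135.73252741283838 0.7723482295456411 0.20079493801296927
```

Request:
{"name": "drive_tool", "arguments": {"rows": [[[0,0,0,0,0,0,60],[0,0,0,0,0,0,0],[0,0,0,0,0,0,0],[0,0,0,0,0,0,0]]]}}

```text
time_s: 47.72
ee_pos: [534.6, -173.7, 43.5]
eef_rot: [179.9, 0.5, -150.4]
contact_force: [-0.0, 0.2, 0.0]
grip_width: 0.944
```

Request:
{"name": "drive_tool", "arguments": {"rows": [[[0,0,0,0,0,15,0],[0,0,0,0,0,50,0],[0,0,0,0,0,85,0],[0,0,0,0,-10,120,0],[0,0,0,0,-30,150,0]]]}}

```text
time_s: 48.13
ee_pos: [534.9, -202.2, 195.8]
eef_rot: [179.9, 0.6, -150.3]
contact_force: [0.4, 0.1, -0.1]
grip_width: 0.997
```

Request:
{"name": "drive_tool", "arguments": {"rows": [[[0,0,0,-20,-20,20,0],[0,0,0,-40,-40,30,0],[0,0,0,-60,-60,30,0],[0,0,0,-60,-60,30,0]]]}}

```text
time_s: 48.47
ee_pos: [472.7, -265.4, 227.4]
eef_rot: [-179.9, 0.5, -150.5]
contact_force: [-0.2, 0.4, -0.0]
grip_width: 1.005
```

```bash
python3 rv.py
python3 - <<'E'
from h import *
s=cam("scene"); crop(s,"s28.png",290,130,390,240,6)
c=cam("top"); cv2.imwrite("pics/t9.png",cv2.resize(c["pixels"][170:250,230:390,::-1],None,fx=5,fy=5,interpolation=cv2.INTER_CUBIC))
E
```

```text
48.4667 [ 472.66599476 -265.35333051  227.36138747] [-179.92048568    0.48578281 -150.4888884 ] [-34.16970291   6.9064256  103.56841127   0.42795774  69.23903362
 116.16882299] 1.0052308214206824 [-0.15161133  0.38787864 -0.02137917]
```

View pics/s28.png

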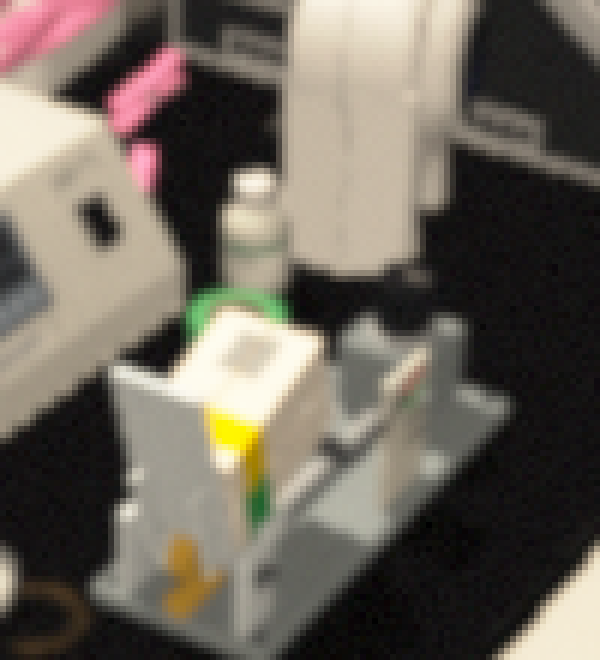

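View pics/t9.png

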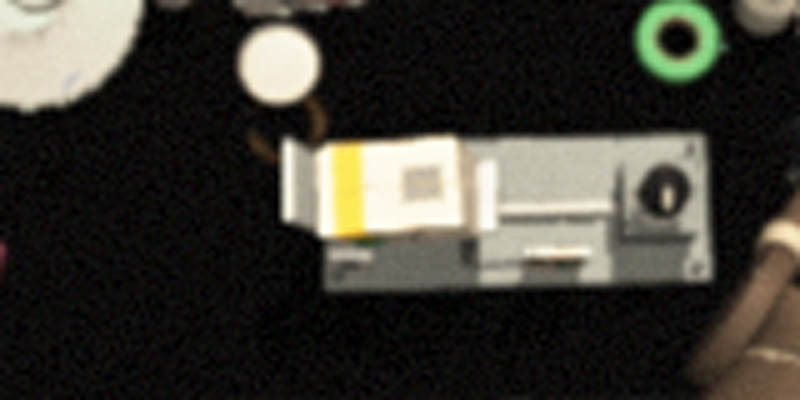

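Run:
```python
from plant import manip
print(manip.close_job())
```

```text
the job is handed in; nothing more can be done
None
```

The job is handed in at about 48.5 s. Only two cartons were on the bench, green and yellow, and both are stacked on the platform, which now stands at about 15°.

- **Turning to 10°:** I turned the knob with a regrip. The platform depth readings together with the knob angle gave about 10.1°.
- **Stacking:** I placed green first and yellow on top. I pushed each one lightly against the backstop until I felt contact, lowered it onto its support and released it.
- **Turning to 15°:** I turned the knob on by about 357°. The top face of the stack then measured 15.0° ± 0.15°. I let go and moved the arm clear.

**Last checks:** The final pictures show the column standing in place against the backstop, with the arm clear of everything. No other objects appeared to have moved.

**What disagreed:**
- **Tool height:** the reported tool height was about 31 mm below the real fingertips. My first grip on the knob therefore closed on its top and pressed with about 16 N. I corrected for this from then on.
- **Pointer reading:** the pointer was too coarse in the scene camera to read finely. It looked slightly below the green and red marks, probably parallax, so I relied on the depth slopes instead.
- **Stack position across the platform:** the views differ by 1 to 3 mm. The stack may sit 1 to 2.5 mm towards the robot from midway.

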